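# Snap the driver board onto its standoffs

## Robot

A 7-joint arm with a two-finger parallel gripper is mounted at the origin on the work surface. World frame = base frame: x ahead of the robot, y to its left, z up, the work surface at z = 0. Lengths are in m, angles in degrees, forces in N, time in s.
With the tool pointing down it reaches from about 0.4 to 0.85 m from the base axis. Payload 4.4 kg.
Tool frame: the origin (TCP) lies between the finger pads; the fingertips stand env.tip_reach ahead of it and the grasp point (between the pads) lies 5 mm behind it (env.tip_reach is the distance from the TCP to the fingertips, in m); z points along the fingers, y is the direction in which the jaws open and shut (so a half turn about z gives the same grasp; the last joint's range is limited). The gripper opens to 94 mm and grips with 3 to 60 N. Pads are 16 mm wide; open, the fingers measure 119 mm over their backs; the gripper's body (75 mm by 177 mm) begins 78 mm behind the grasp point.
Start: joints at [-79.458, 36.005, 2.206, 86.941, -1.547, 57.084, -1.146], TCP at [0.161, 0.63, 0.219] pointing down, gripper open.
Joint ranges: [-175.42, 175.42], [-21.48, 121.26], [-71.46, 75.88], [10.55, 141.38], [-63.04, 243.04], [13.31, 113.54], [-168.57, 168.57]. Speed limits (degrees/s): [147.25, 147.25, 180, 180, 180, 180, 180].

## Interface

Orientations are given as a 3x3 rotation matrix whose columns are the frame's x, y, z axes.
In Python, from rig import env, optics, hand_in gives the robot as it stands. The module is installed in compiled form; this text tells all that it offers.
- The arm moves only by the tool servo_tool, never from a script. Its argument "rows" is a list of rows, each a list of 3 entries, a list of its own where there are three numbers: the turn, a rotation vector about the tool's x, y, z in rad, then the shift along the tool's x, y, z in m, then the finger opening in m, from 0 to 0.094. In form: [[[rx, ry, rz], [tx, ty, tz], fingers], ...]. A call has 1 to 8 rows; each row shifts and turns the pose as measured when the row begins, along the tool's axes as they then stand; what a row does not reach is not made up. A row lasts 1/10 s, in which the tool goes at most 50 mm and 8.59 degrees, less where a joint would pass 70% of its speed; a pose out of reach is approached as far as the arm can. A call with a gripper value outside its range is refused whole. The fingers move at their own pace and stop on an object; the grip force is fixed at half the most. Time passes only in rows, so rows that do not move let the fingers close. It gives the time, the measured TCP pose, the force and the opening at its end, in the units of the state.
- env.state(): the state, without advancing time (a new reading comes with each control period).
- optics.capture(name): name is "side" or "top" or "wrist"; returns the picture (480x640x3 uint8, blue, green, red); there is no depth.
- optics.camera_model(name): a dict with "fx", "fy", "cx", "cy" (pixels), "R" (3x3) and "t" (3): a world point X has camera coordinates R X + t. Camera axes: x right, y down, z forward; pixel columns grow to the right and rows downward; lengths in m; the calibration is good to about 2 mm. A picture is of the moment at which its call begins: read the wrist's pose just before it. camera_model takes no time and is no camera call; for the wrist camera it gives the pose at the moment of the call.
- hand_in(): hands the job in, once; it reports no verdict.
The state is a dict: "time_s": time; "q": joint angles; "joint_velocities": joint speeds; "joint_efforts": joint torques, N m; "eef_pos": TCP position; "orientation": TCP orientation; "force": force on the tool from outside, world axes, zero at the start; "ft_torque": the same for the moment, N m; "width": finger opening in m.
Only numpy, scipy, OpenCV 4.12 (cv2) and the standard library are available. Lean on these libraries where they do the work, as an engineer would, in place of code of your own. Each camera call takes 0.05 s, during which the arm holds its last target.

## Task

Somebody has left a loose solenoid valve lying between the four standoffs of the pneumatic panel: put it in the empty parts bin. Then set the circuit board over the standoffs, the way round that its cut-out corner clears the brass fitting, and press it down beside each post until all four have clicked through and the board is fully home. Leave the other things on the bench and panel where they are.

Things in the scene. Friction and masses are not known exactly. Their poses are not given: they have to be found in the camera images.
- panel: Pneumatic panel: galvanised plate, top 20 mm above the bench, fixed. Origin: centre of the board bay at bench level, z up. Plate spans x -110..260, y -85..260 mm. Four black barbed standoffs in the bay. Brass fitting 17 mm across, 40 mm tall on the plate at (67, -32). Fixed valves 42 mm tall at x 155..255, y -53..103; filter-regulators 96 mm tall along y 165..250, all on the plate.
- board: Circuit board, green, 150 (x) x 100 (y) x 3 mm, 0.28 kg, lying component side up. Origin: centre of that outline on the underside, z up. The corner at x over 52, y under -14 mm is cut out: it fits one way only, x and y along the panel's. Four 10 mm square holes. 16 mm tall parts at x -73..-61, y -24..26; x 61..73, y -9..33; x 37..53, y -10..16; the rest bare but for the black module.
- module (a point): Black module on the board, where to grip it: 60 (x) x 34 (y) mm, from 3 to 31 mm above the board's underside. This point is the centre of its top, at (-5, 6, 31) mm in the board's frame.
- loose_valve: Solenoid valve 100 x 26 mm, 34 to 38 mm tall, 0.22 kg, lying flat on the panel plate between the four standoffs. Origin: centre of its underside (20 mm above the bench at the start), z up; x along its length towards the coil (coil at x 14..50, 24 mm wide, 30 mm tall; black body at x -50..14, 26 mm wide). Grip the body across y, near x = -12 mm.
- bin: Open blue parts bin, outside 170 (x) x 130 (y) x 55 mm, walls 4 mm, floor 4 mm thick, empty, fixed on the bench. Origin: centre of its underside, z up.
- post_a (a point): Standoff a at (-65, 40) mm in the panel's frame. This point: centre of its 18 mm wide shoulder, 42 mm above the bench, where the board's underside ends up. Above it a pointed post, tip 14.5 mm higher, with sprung barbs 14 mm across on its +x and -x sides: a board just laid on rests 7 to 9 mm too high; a push of 8 to 13 N beside the post takes it past the barbs, which click out and hold it (the far corner may tip up 5 mm).
- hole_a (a point): Board hole a, for standoff a: its centre on the board's underside, at (-65, 40, 0) mm in the board's frame. Bare place beside it to press on: (-40, 40) mm, 25 mm from the hole along x towards the middle.
- post_b (a point): Standoff b at (-65, -38) mm in the panel's frame. This point: centre of its 18 mm wide shoulder, 42 mm above the bench, where the board's underside ends up. Above it a pointed post, tip 14.5 mm higher, with sprung barbs 14 mm across on its +x and -x sides: a board just laid on rests 7 to 9 mm too high; a push of 8 to 13 N beside the post takes it past the barbs, which click out and hold it (the far corner may tip up 5 mm).
- hole_b (a point): Board hole b, for standoff b: its centre on the board's underside, at (-65, -38, 0) mm in the board's frame. Bare place beside it to press on: (-40, -38) mm, 25 mm from the hole along x towards the middle.
- post_c (a point): Standoff c at (65, 40) mm in the panel's frame. This point: centre of its 18 mm wide shoulder, 42 mm above the bench, where the board's underside ends up. Above it a pointed post, tip 14.5 mm higher, with sprung barbs 14 mm across on its +x and -x sides: a board just laid on rests 7 to 9 mm too high; a push of 8 to 13 N beside the post takes it past the barbs, which click out and hold it (the far corner may tip up 5 mm).
- hole_c (a point): Board hole c, for standoff c: its centre on the board's underside, at (65, 40, 0) mm in the board's frame. Bare place beside it to press on: (40, 40) mm, 25 mm from the hole along x towards the middle.
- post_d (a point): Standoff d at (40, -38) mm in the panel's frame. This point: centre of its 18 mm wide shoulder, 42 mm above the bench, where the board's underside ends up. Above it a pointed post, tip 14.5 mm higher, with sprung barbs 14 mm across on its +x and -x sides: a board just laid on rests 7 to 9 mm too high; a push of 8 to 13 N beside the post takes it past the barbs, which click out and hold it (the far corner may tip up 5 mm).
- hole_d (a point): Board hole d, for standoff d: its centre on the board's underside, at (40, -38, 0) mm in the board's frame. Bare place beside it to press on: (15, -38) mm, 25 mm from the hole along x towards the middle.
- sealant: Bystander, to be left alone: jar of thread sealant, 40 mm wide, 70 mm tall, standing beside the circuit board. Origin: centre of its underside.
- carton: Bystander, to be left alone: closed cardboard carton 75 x 110 x 60 mm. Origin: centre of its underside.
- wrench: Bystander, to be left alone: steel wrench, 180 mm long, lying on the bench. Origin: middle of its underside.
- clevis: Bystander, to be left alone: steel clevis bracket 80 x 50 mm, 44 mm tall, on the bench near the robot. Origin: centre of its underside.
- spare_valve: Bystander, to be left alone: a second solenoid valve, same make as loose_valve, lying on the bench outside the panel. Origin: centre of its underside.
- gauge: Bystander, to be left alone: loose pressure gauge, 44 mm disc 24 mm high, lying on the panel plate beside the bay on its +y side. Origin: centre of its underside.
- driver: Bystander, to be left alone: screwdriver 150 mm long, lying on the panel plate beyond the bay's +x edge. Origin: middle of its underside.

How it is judged:
By the outcome, as a careful person would: the job done as asked, in the order asked, and still so for the second after the job is handed in, with the robot touching nothing.
It also fails if it takes over 72 s, if anything falls off the work surface, if the arm or the gripper's body presses on something with over 40 N, if the wrist force passes 120 N, or if a joint passes its speed limit or range.

## Working session

There is one attempt and no reset: what is moved stays moved. The work goes in short steps, Python scripts to look and compute and a tool call to move; the robot and the scene stay as the last step left them, time stands still between calls to the robot, and variables do not carry over. Pictures are saved under pics/ and viewed, and the job is handed in when it is done.

Besides the shell and the picture viewer there is one more tool, called as name(argument=value, ...), one argument or row to a line, values as JSON. servo_tool: Moves the arm, as the interface text tells. Its arguments: {"type":"object","properties":{"rows":{"type":"array"}},"required":["rows"]}

```bash
mkdir -p pics; python3 - <<'E'
from rig import env, optics
import cv2
for n in ["top","side","wrist"]:
    m=optics.camera_model(n); print(n,{k:(v.round(4).tolist() if hasattr(v,'round') and hasattr(v,'tolist') else v) for k,v in m.items()})
    cv2.imwrite(f"pics/{n}0.png",optics.capture(n))
print(env.state(), env.tip_reach)
E
```

```text
top {'fx': 499.5674059606048, 'fy': 499.5674059606048, 'cx': 326.2598337073223, 'cy': 243.45082870907368, 'R': [[-0.0088, -0.9999, 0.0084], [-0.987, 0.0073, -0.1605], [0.1604, -0.0097, -0.987]], 't': [-0.0502, 0.5809, 1.0526]}
side {'fx': 606.5817678405119, 'fy': 606.5817678405119, 'cx': 324.3304469760272, 'cy': 255.13842782848184, 'R': [[-0.992, -0.1256, 0.0104], [-0.0868, 0.6208, -0.7792], [0.0914, -0.7739, -0.6267]], 't': [0.5415, 0.1286, 1.5287]}
wrist {'fx': 350.23191258808765, 'fy': 350.23191258808765, 'cx': 319.85197486978933, 'cy': 245.70703103756634, 'R': [[0.2488, 0.9686, -0.003], [0.9435, -0.2416, 0.2268], [0.219, -0.0592, -0.9739]], 't': [-0.6474, -0.0227, 0.3909]}
{'time_s': 0.15, 'q': array([-79.45825042,  36.04641835,   2.20380816,  86.97953791,
        -1.54715679,  57.08382721,  -1.14693748]), 'joint_velocities': array([ 0.02242846, -0.21853976,  0.0877713 , -0.14832098,  0.05753029,
        0.12063924,  0.07532531]), 'joint_efforts': array([ 2.38381937e-03, -5.50091600e+01,  1.14482515e+00, -1.86819363e+01,
       -5.22830430e-02,  2.08446564e-02,  1.10966494e-04]), 'eef_pos': array([0.16054057, 0.62938917, 0.21878773]), 'orientation': array([[-9.68957250e-01,  2.47228104e-01, -3.34746318e-04],
       [ 2.47228331e-01,  9.68956300e-01, -1.35721206e-03],
       [-1.11864097e-05, -1.39783923e-03, -9.99999023e-01]]), 'force': array([-0.50879483, -0.37576101, -0.48941715]), 'ft_torque': array([-0.02207205, -0.03914788, -0.02904149]), 'width': 0.09373493769807473} 0.014
```

View pics/top0.png

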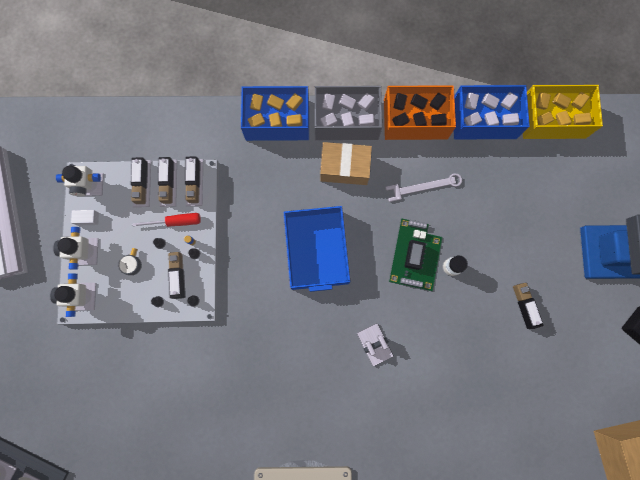

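View pics/side0.png

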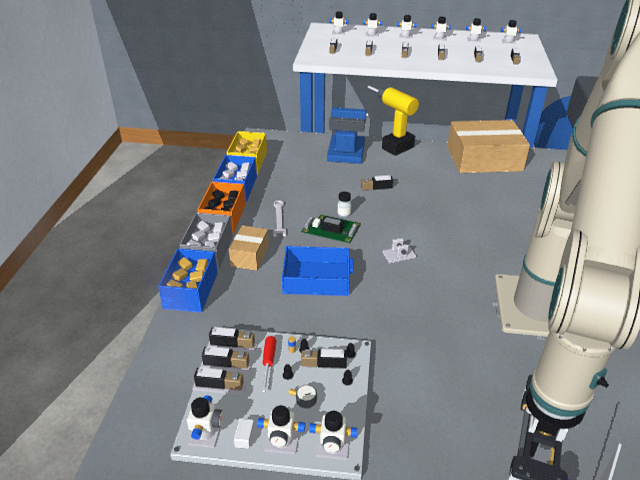

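View pics/wrist0.png

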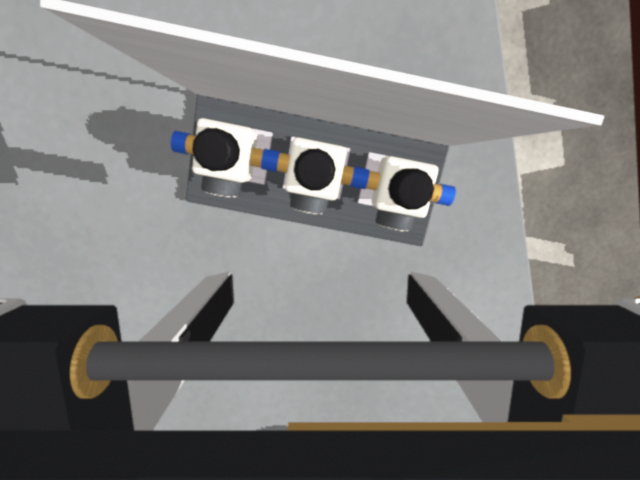

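```bash
python3 - <<'E'
import cv2,numpy as np
im=cv2.imread("pics/top0.png")
a=cv2.resize(im[150:335,50:230],None,fx=4,fy=4,interpolation=cv2.INTER_CUBIC)[:600]
b=cv2.resize(im[200:310,270:480],None,fx=3.8,fy=3.8,interpolation=cv2.INTER_CUBIC)
cv2.imwrite("pics/za.png",cv2.resize(im[225:315,100:220],None,fx=6,fy=6,interpolation=cv2.INTER_CUBIC)); cv2.imwrite("pics/zb.png",b)
E
```

```text
(no output)
```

View pics/za.png

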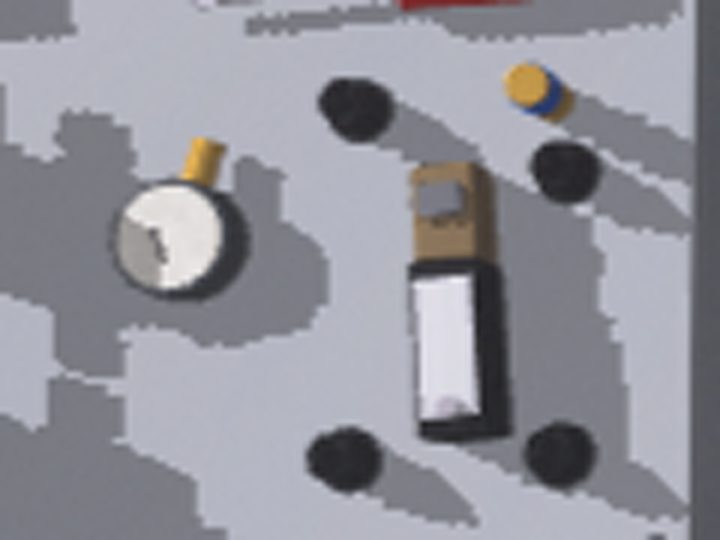

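View pics/zb.png

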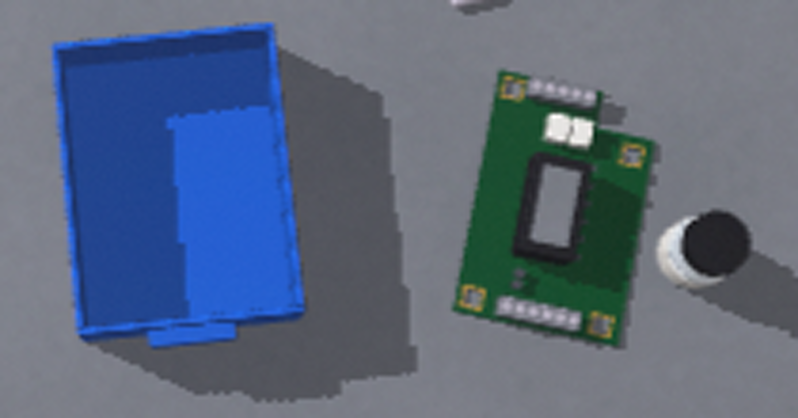

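```bash
cat > h.py <<'E'
import numpy as np,cv2
from rig import env,optics
def ray(m,uv,z):
    R=np.array(m["R"]);t=np.array(m["t"]);C=-R.T@t
    d=R.T@np.array([(uv[0]-m["cx"])/m["fx"],(uv[1]-m["cy"])/m["fy"],1])
    return C+d*(z-C[2])/d[2]
def proj(m,X):
    c=np.array(m["R"])@np.asarray(X)+np.array(m["t"]);return np.array([m["fx"]*c[0]/c[2]+m["cx"],m["fy"]*c[1]/c[2]+m["cy"]])
def st():
    s=env.state();R=s["orientation"]
    print("t",round(s["time_s"],2),"p",s["eef_pos"].round(4),"yaw_y",np.degrees(np.arctan2(R[1,1],R[0,1])).round(2),"z",R[:,2].round(3),"F",s["force"].round(1),"w",round(s["width"],4));return s
def go(target,jaw_deg,fz=None):
    """print tool-frame shift and yaw turn to pose with tool y at jaw_deg, z down"""
    s=st();R=s["orientation"]
    a=np.radians(jaw_deg);y=np.array([np.cos(a),np.sin(a),0]);z=np.array([0,0,-1.]);T=np.c_[np.cross(y,z),y,z]
    print("turn",cv2.Rodrigues(R.T@T)[0].ravel().round(4),"shift",(R.T@(np.array(target)-s["eef_pos"])).round(4))
E
python3 - <<'E'
from h import *
m=optics.camera_model("top")
f=lambda u,v:(100+u/6,225+v/6); g=lambda u,v:(270+u/3.8,200+v/3.8)
for n,p,z in [("a",(345,458),.05),("b",(560,453),.05),("c",(355,108),.05),("d",(566,170),.05),("brass",(528,86),.06),
 ("lv1",(440,275),.056),("lv2",(450,415),.056),("gauge",(170,240),.044)]:
    print(n,ray(m,f(*p),z).round(4))
for n,p,z in [("bin",(65,45),.055),("bin",(272,28),.055),("bin",(302,312),.055),("bin",(85,333),.055),
 ("ha",(473,297),.003),("hb",(600,324),.003),("hc",(513,88),.003),("hd",(632,154),.003),("mod",(550,207),.031),("seal",(718,243),.07)]:
    print(n,ray(m,g(*p),z).round(4))
C=optics.camera_model("wrist");R=C["R"];c=-np.array(R).T@C["t"];s=st();print((s["orientation"].T@(c-s["eef_pos"])).round(4),(s["orientation"].T@np.array(R)[2]).round(3))
E
```

```text
a [0.4567 0.3089 0.05  ]
b [0.4579 0.2321 0.05  ]
c [0.5838 0.311  0.05  ]
d [0.5603 0.2334 0.05  ]
brass [0.5897 0.2456 0.06  ]
lv1 [0.5216 0.2758 0.056 ]
lv2 [0.4714 0.2702 0.056 ]
gauge [0.5365 0.378  0.044 ]
bin [0.6506 0.0309 0.055 ]
bin [ 0.6599 -0.0894  0.055 ]
bin [ 0.4943 -0.1042  0.055 ]
bin [0.4834 0.019  0.055 ]
ha [ 0.5068 -0.2094  0.003 ]
hb [ 0.4901 -0.2846  0.003 ]
hc [ 0.6338 -0.2376  0.003 ]
hd [ 0.5926 -0.3083  0.003 ]
mod [ 0.5568 -0.2521  0.031 ]
seal [ 0.5302 -0.339   0.07  ]
t 0.15 p [0.1605 0.6294 0.2188] yaw_y 75.69 z [-0.    -0.001 -1.   ] F [-0.5 -0.4 -0.5] w 0.0937
[ 0.0654 -0.0011 -0.1653] [-0.227 -0.002  0.974]
```

```bash
python3 - <<'E'
from h import *
go([0.6,0.27,0.24],90)
E
```

```text
t 0.15 p [0.1605 0.6294 0.2188] yaw_y 75.69 z [-0.    -0.001 -1.   ] F [-0.5 -0.4 -0.5] w 0.0937
turn [-1.400e-03 -2.000e-04 -2.498e-01] shift [-0.5147 -0.2396 -0.0209]
```

servo_tool(
  rows=[
    [[0,0,-0.125],[0,0,-0.01],0.06],
    [[0,0,-0.125],[0,0,-0.01],0.06],
    [[0,0,0],[-0.037,-0.03,0],0.06],
    [[0,0,0],[-0.037,-0.03,0],0.06],
    [[0,0,0],[-0.037,-0.03,0],0.06],
    [[0,0,0],[-0.037,-0.03,0],0.06],
    [[0,0,0],[-0.037,-0.03,0],0.06],
    [[0,0,0],[-0.037,-0.03,0],0.06],
  ],
)

```text
time_s: 0.95
eef_pos: [0.3824, 0.4523, 0.2355]
orientation: [[-1.0, -0.029, -0.007], [-0.029, 1.0, -0.002], [0.007, -0.002, -1.0]]
force: [0.5, 0.3, -0.5]
width: 0.0602
```

```bash
python3 - <<'E'
from h import *
go([0.6,0.27,0.24],90)
E
```

```text
t 0.95 p [0.3824 0.4523 0.2355] yaw_y 91.67 z [-0.007 -0.002 -1.   ] F [ 0.5  0.3 -0.5] w 0.0602
turn [-0.0019 -0.0069  0.0291] shift [-0.2121 -0.1886 -0.0056]
```

servo_tool(
  rows=[
    [[0,0,0.03],[-0.036,-0.032,0],0.06],
    [[0,0,0],[-0.036,-0.032,0],0.06],
    [[0,0,0],[-0.036,-0.032,0],0.06],
    [[0,0,0],[-0.036,-0.032,0],0.06],
    [[0,0,0],[-0.036,-0.032,0],0.06],
    [[0,0,0],[-0.03,-0.025,0],0.06],
    [[0,0,0],[0,0,0],0.06],
  ],
)

```text
time_s: 1.65
eef_pos: [0.6056, 0.2502, 0.2325]
orientation: [[-1.0, 0.013, -0.005], [0.013, 1.0, -0.008], [0.005, -0.008, -1.0]]
force: [-0.0, -0.6, -1.0]
width: 0.0599
```

```bash
python3 - <<'E'
from h import *
go([0.6,0.27,0.24],90)
m=optics.camera_model("wrist"); im=optics.capture("wrist"); cv2.imwrite("pics/w1.png",im); np.save("w1.npy",m,allow_pickle=True)
E
```

```text
t 1.65 p [0.6056 0.2502 0.2325] yaw_y 89.24 z [-0.005 -0.008 -1.   ] F [-0.  -0.6 -1. ] w 0.0599
turn [-0.008  -0.0054 -0.0132] shift [ 0.0059  0.0196 -0.0076]
```

View pics/w1.png

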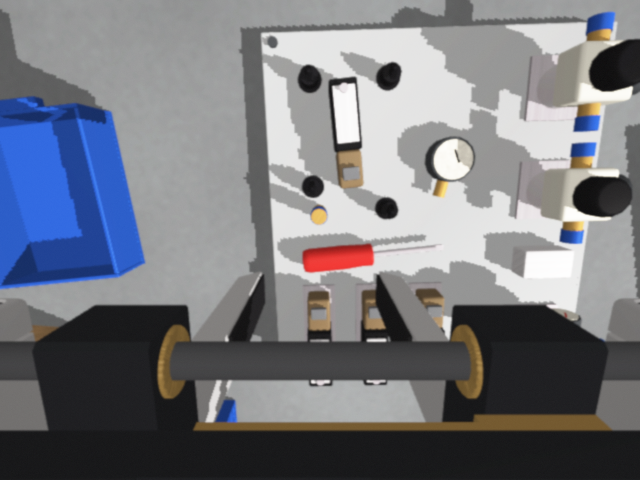

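```bash
python3 - <<'E'
from h import *
im=cv2.imread("pics/w1.png")
cv2.imwrite("pics/w1z.png",cv2.resize(im[50:235,270:420],None,fx=3.2,fy=3.2,interpolation=cv2.INTER_CUBIC)) 
E
```

```text
(no output)
```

View pics/w1z.png

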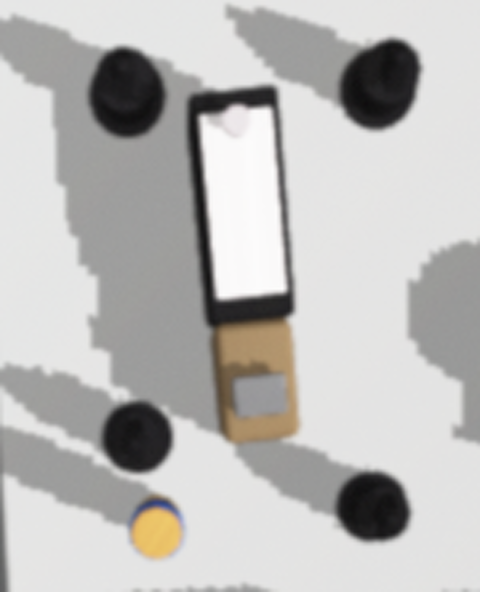

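```bash
python3 - <<'E'
from h import *
m=np.load("w1.npy",allow_pickle=True).item()
f=lambda u,v:(270+u/3.2,50+v/3.2)
P=[ray(m,f(*p),.054) for p in [(190,97),(276,88),(293,312),(208,326)]]
print(np.round(P,4)); c=np.mean(P,0); d=(P[2]+P[3]-P[0]-P[1])[:2]/2
yaw=np.degrees(np.arctan2(d[1],d[0])); u=d/np.linalg.norm(d)
print("body centre",c,"len",np.linalg.norm(d),"wid",np.linalg.norm(P[0]-P[1]),"yaw",yaw)
print("grip",c[:2]+u*(.006), "origin",c[:2]+u*.018)
for n,p in dict(a=(376,95),b=(127,98),c=(373,508),d=(137,437)).items(): print(n, ray(m,f(*p),.042).round(4))
print("brass",ray(m,f(157,530),.06).round(4))
E
```

```text
[[0.4647 0.258  0.054 ]
 [0.4627 0.2824 0.054 ]
 [0.5241 0.2879 0.054 ]
 [0.5277 0.2628 0.054 ]]
body centre [0.49480482 0.27276814 0.054     ] len 0.062398989895805675 wid 0.024486970573400768 yaw 4.734936809307315
grip [0.50078435 0.27326342] origin [0.51274339 0.27425397]
a [0.4624 0.3128 0.042 ]
b [0.462  0.2397 0.042 ]
c [0.5839 0.3153 0.042 ]
d [0.5606 0.2407 0.042 ]
brass [0.5875 0.2468 0.06  ]
```

```bash
python3 - <<'E'
from h import *
go([0.501,0.2735,0.1],94.7)
E
```

```text
t 1.7 p [0.6033 0.253  0.2323] yaw_y 89.4 z [-0.008 -0.006 -1.   ] F [ 0.1 -0.3  0. ] w 0.0602
turn [-0.0059 -0.0079 -0.0926] shift [0.1015 0.0203 0.133 ]
```

servo_tool(
  rows=[
    [[-0.006,-0.008,-0.093],[0.025,0.005,0.033],0.06],
    [[0,0,0],[0.025,0.007,0.033],0.06],
    [[0,0,0],[0.025,0.007,0.03],0.06],
    [[0,0,0],[0.025,0.007,0.03],0.06],
    [[0,0,0],[0,0,0],0.06],
  ],
)

```text
time_s: 2.2
eef_pos: [0.4946, 0.2788, 0.103]
orientation: [[-0.996, -0.091, -0.0], [-0.091, 0.996, 0.005], [-0.0, 0.005, -1.0]]
force: [-0.2, -0.2, -0.3]
width: 0.0602
```

```bash
python3 - <<'E'
from h import *
go([0.501,0.2735,0.04],94.7)
E
```

```text
t 2.2 p [0.4946 0.2788 0.103 ] yaw_y 95.22 z [-0.     0.005 -1.   ] F [-0.2 -0.2 -0.3] w 0.0602
turn [0.0055 0.0002 0.0091] shift [-0.0059 -0.0062  0.0629]
```

servo_tool(
  rows=[
    [[0.005,0,0.008],[-0.005,-0.005,0.01],0.06],
    [[0,0,0],[0,0,0],0.06],
  ],
)

```text
time_s: 2.4
eef_pos: [0.4997, 0.2763, 0.0929]
orientation: [[-0.996, -0.086, 0.001], [-0.086, 0.996, 0.001], [-0.001, 0.001, -1.0]]
force: [0.2, -0.5, -0.3]
width: 0.0601
```

```bash
python3 - <<'E'
from h import *
go([0.501,0.2735,0.04],94.7)
cv2.imwrite("pics/w2.png",optics.capture("wrist"))
E
```

```text
t 2.4 p [0.4997 0.2763 0.0929] yaw_y 94.94 z [ 0.001  0.001 -1.   ] F [ 0.2 -0.5 -0.3] w 0.0601
turn [0.0011 0.0007 0.0043] shift [-0.001  -0.003   0.0529]
```

View pics/w2.png

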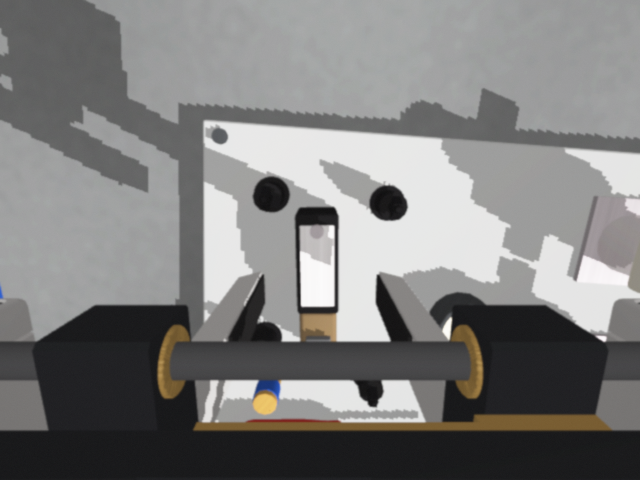

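servo_tool(
  rows=[
    [[0,0,0],[-0.001,-0.002,0.025],0.06],
    [[0,0,0],[0,0,0.02],0.06],
    [[0,0,0],[0,0,0.006],0.06],
    [[0,0,0],[0,0,0],0.02],
    [[0,0,0],[0,0,0],0.01],
    [[0,0,0],[0,0,0],0.01],
    [[0,0,0],[0,0,0],0.01],
  ],
)

```text
time_s: 3.15
eef_pos: [0.5113, 0.2778, 0.0482]
orientation: [[-0.996, -0.082, 0.017], [-0.082, 0.997, 0.01], [-0.018, 0.009, -1.0]]
force: [-0.0, 0.3, 0.4]
width: 0.0312
```

servo_tool(
  rows=[
    [[0,0,0],[0,0,0],0.01],
    [[0,0,0],[0,0,0],0.01],
  ],
)

```text
time_s: 3.35
eef_pos: [0.5116, 0.2779, 0.049]
orientation: [[-0.996, -0.082, 0.018], [-0.082, 0.997, 0.011], [-0.019, 0.009, -1.0]]
force: [-0.3, -0.2, -1.2]
width: 0.0253
```

```bash
python3 - <<'E'
from h import *
go([0.501,0.2735,0.04],94.7)
E
```

```text
t 3.35 p [0.5116 0.2779 0.049 ] yaw_y 94.7 z [ 0.018  0.011 -1.   ] F [-0.3 -0.2 -1.2] w 0.0253
turn [ 0.0094  0.0186 -0.    ] shift [ 0.0111 -0.0036  0.0088]
```

servo_tool(
  rows=[
    [[0,0,0],[0,0,0],0.05],
    [[0,0,0],[0,0,0],0.05],
    [[0,0,0],[0,0,0],0.05],
    [[0.009,0.018,0],[0.011,-0.003,0],0.05],
    [[0,0,0],[0,0,0.008],0.05],
    [[0,0,0],[0,0,0],0.05],
  ],
)

```text
time_s: 3.95
eef_pos: [0.5, 0.2741, 0.0407]
orientation: [[-0.997, -0.082, -0.0], [-0.082, 0.997, 0.0], [0.0, 0.0, -1.0]]
force: [-0.4, -0.6, -0.1]
width: 0.05
```

```bash
python3 - <<'E'
from h import *
go([0.501,0.275,0.04],94.7)
E
```

```text
t 3.95 p [0.5    0.2741 0.0407] yaw_y 94.72 z [-0.  0. -1.] F [-0.4 -0.6 -0.1] w 0.05
turn [ 0.0001 -0.0003  0.0003] shift [-0.0011  0.0008  0.0007]
```

servo_tool(
  rows=[
    [[0,0,0],[0,0,0],0.01],
    [[0,0,0],[0,0,0],0.01],
    [[0,0,0],[0,0,0],0.01],
    [[0,0,0],[0,0,0],0.01],
    [[0,0,0],[0,0,0],0.01],
    [[0,0,0],[0,0,0],0.01],
  ],
)

```text
time_s: 4.55
eef_pos: [0.4998, 0.2744, 0.0402]
orientation: [[-0.997, -0.083, -0.001], [-0.083, 0.997, 0.0], [0.001, 0.0, -1.0]]
force: [-0.2, -0.1, -1.6]
width: 0.0256
```

servo_tool(
  rows=[
    [[0,0,0],[0,0,-0.015],0.01],
    [[0,0,0],[0,0,-0.025],0.01],
    [[0,0,0],[0,0,-0.03],0.01],
    [[0,0,0],[0,0,-0.03],0.01],
    [[0,0,0],[0,0,0],0.01],
  ],
)

```text
time_s: 5.05
eef_pos: [0.4991, 0.2733, 0.146]
orientation: [[-0.997, -0.082, -0.003], [-0.082, 0.997, -0.002], [0.003, -0.001, -1.0]]
force: [0.7, -0.0, -1.8]
width: 0.0259
```

```bash
python3 - <<'E'
from h import *
go([0.571,-0.036,0.14],94.7)
cv2.imwrite("pics/w3.png",optics.capture("wrist"))
E
```

```text
t 5.05 p [0.4991 0.2733 0.146 ] yaw_y 94.71 z [-0.003 -0.002 -1.   ] F [ 0.7 -0.  -1.8] w 0.0259
turn [-0.0013 -0.003   0.0001] shift [-0.0463 -0.3141  0.0063]
```

View pics/w3.png

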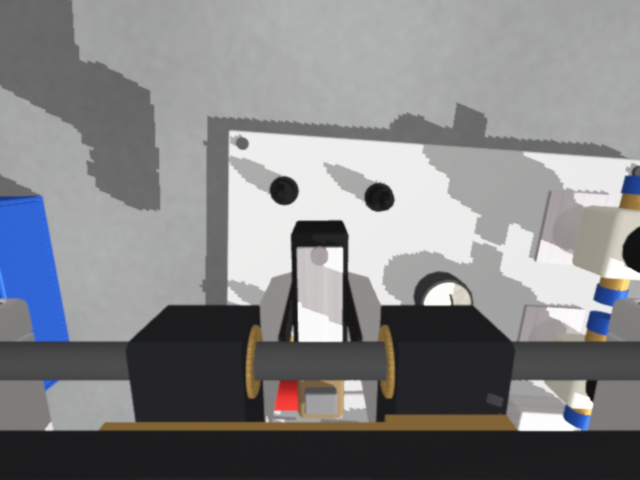

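servo_tool(
  rows=[
    [[0,0,0],[-0.005,-0.04,0],0.01],
    [[0,0,0],[-0.005,-0.04,0],0.01],
    [[0,0,0],[-0.005,-0.04,0],0.01],
    [[0,0,0],[-0.005,-0.04,0],0.01],
    [[0,0,0],[-0.005,-0.04,0],0.01],
    [[0,0,0],[-0.005,-0.04,0],0.01],
    [[0,0,0],[-0.005,-0.03,0],0.01],
    [[0,0,0],[0,0,0],0.01],
  ],
)

```text
time_s: 5.9
eef_pos: [0.5512, -0.0026, 0.1378]
orientation: [[-0.996, -0.088, -0.018], [-0.088, 0.996, -0.005], [0.019, -0.003, -1.0]]
force: [-0.3, -0.1, -2.3]
width: 0.0259
```

```bash
python3 - <<'E'
from h import *
go([0.56,-0.036,0.03],94.7)
cv2.imwrite("pics/w4.png",optics.capture("top")[150:400,200:500])
E
```

```text
t 5.9 p [ 0.5512 -0.0026  0.1378] yaw_y 95.05 z [-0.018 -0.005 -1.   ] F [-0.3 -0.1 -2.3] w 0.0259
turn [-0.003  -0.0185  0.0062] shift [-0.0079 -0.0338  0.1078]
```

View pics/w4.png

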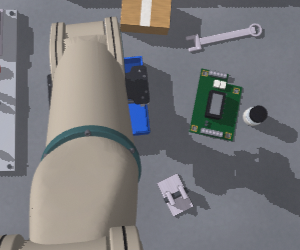

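servo_tool(
  rows=[
    [[-0.003,-0.018,0.006],[-0.007,-0.033,0],0.01],
    [[0,0,0],[0,0,0.01],0.01],
    [[0,0,0],[0,0,0],0.01],
  ],
)

```text
time_s: 6.25
eef_pos: [0.5585, -0.0287, 0.1253]
orientation: [[-0.996, -0.088, -0.006], [-0.088, 0.996, 0.005], [0.005, 0.005, -1.0]]
force: [0.3, 0.9, -2.2]
width: 0.0257
```

```bash
python3 - <<'E'
from h import *
go([0.56,-0.036,0.03],94.7)
m=optics.camera_model("wrist");np.save("w5.npy",m,allow_pickle=True)
cv2.imwrite("pics/w5.png",optics.capture("wrist"))
E
```

```text
t 6.25 p [ 0.5585 -0.0287  0.1253] yaw_y 95.06 z [-0.006  0.005 -1.   ] F [ 0.3  0.9 -2.2] w 0.0257
turn [ 0.0054 -0.0052  0.0063] shift [-0.0014 -0.0079  0.0953]
```

View pics/w5.png

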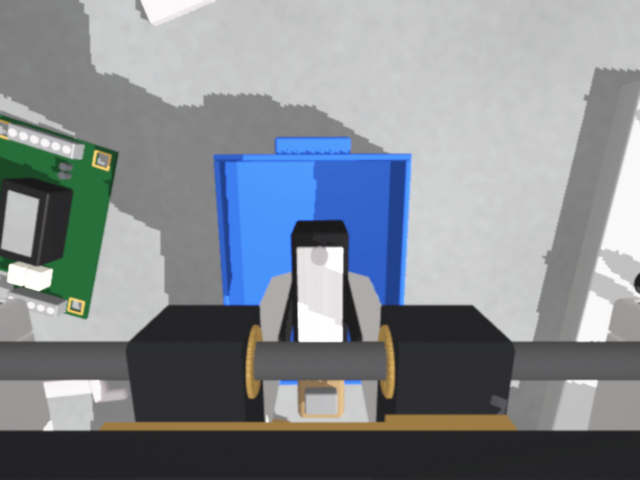

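```bash
python3 - <<'E'
from h import *
m=np.load("w5.npy",allow_pickle=True).item()
for p in [(216,157),(410,157)]: print(ray(m,p,.055).round(4))
E
```

```text
[ 0.4939 -0.1034  0.055 ]
[0.4829 0.0229 0.055 ]
```

servo_tool(
  rows=[
    [[0.005,-0.005,0],[-0.001,-0.005,0.02],0.01],
    [[0,0,0],[0,0,0.025],0.01],
    [[0,0,0],[0,0,0.025],0.01],
    [[0,0,0],[0,0,0.018],0.01],
    [[0,0,0],[0,0,0],0.01],
  ],
)

```text
time_s: 6.8
eef_pos: [0.5615, -0.0268, 0.0369]
orientation: [[-0.995, -0.098, 0.004], [-0.098, 0.995, 0.002], [-0.004, 0.001, -1.0]]
force: [-1.0, -0.5, -1.4]
width: 0.0262
```

```bash
python3 - <<'E'
from h import *
go([0.56,-0.036,0.027],94.7)
E
```

```text
t 6.8 p [ 0.5615 -0.0268  0.0369] yaw_y 95.61 z [ 0.004  0.002 -1.   ] F [-1.  -0.5 -1.4] w 0.0262
turn [0.0014 0.0038 0.0159] shift [ 0.0025 -0.009   0.0098]
```

servo_tool(
  rows=[
    [[0,0.004,0],[0.002,-0.005,0.006],0.01],
    [[0,0,0],[0,0,0.002],0.01],
    [[0,0,0],[0,0,0.001],0.01],
  ],
)

```text
time_s: 7.1
eef_pos: [0.5612, -0.0301, 0.0292]
orientation: [[-0.995, -0.101, 0.002], [-0.101, 0.995, 0.002], [-0.002, 0.002, -1.0]]
force: [0.2, 1.2, -1.2]
width: 0.0257
```

servo_tool(
  rows=[
    [[0,0,0],[0,0,0.003],0.01],
    [[0,0,0],[0,0,0],0.01],
    [[0,0,0],[0,0,0],0.05],
    [[0,0,0],[0,0,0],0.05],
    [[0,0,0],[0,0,0],0.05],
    [[0,0,0],[0,0,-0.02],0.055],
    [[0,0,0],[0,0,-0.035],0.055],
    [[0,0,0],[0,0,-0.035],0.055],
  ],
)

```text
time_s: 7.9
eef_pos: [0.5593, -0.0304, 0.1167]
orientation: [[-0.995, -0.1, -0.003], [-0.1, 0.995, 0.002], [0.003, 0.002, -1.0]]
force: [1.4, -0.6, 0.3]
width: 0.0549
```

```bash
python3 - <<'E'
from h import *
go([0.63,-0.24,0.2],80)
cv2.imwrite("pics/w6.png",optics.capture("wrist"))
E
```

```text
t 7.9 p [ 0.5593 -0.0304  0.1167] yaw_y 95.77 z [-0.003  0.002 -1.   ] F [ 1.4 -0.6  0.3] w 0.0549
turn [ 0.002  -0.0032  0.2752] shift [-0.049  -0.2154 -0.0839]
```

View pics/w6.png

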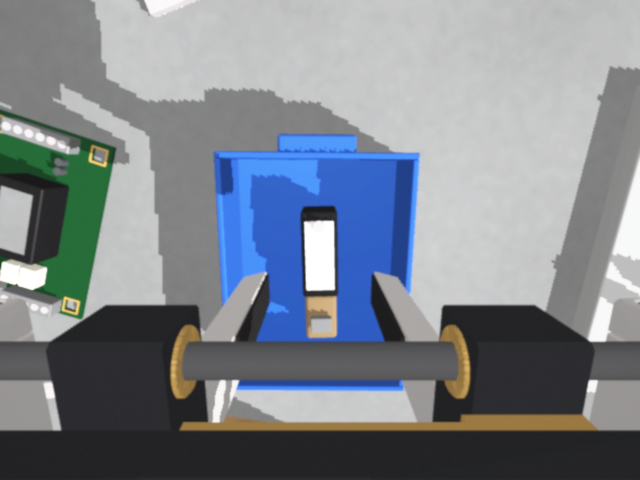

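servo_tool(
  rows=[
    [[0,0,0.08],[-0.005,-0.03,-0.025],0.06],
    [[0,0,0.08],[-0.005,-0.035,-0.02],0.06],
    [[0,0,0.08],[-0.005,-0.035,-0.02],0.06],
    [[0,0,0.07],[-0.015,-0.035,-0.01],0.06],
    [[0,0,0],[-0.025,-0.035,0],0.06],
    [[0,0,0],[-0.025,-0.025,0],0.06],
    [[0,0,0],[0,0,0],0.06],
  ],
)

```text
time_s: 8.65
eef_pos: [0.6287, -0.2427, 0.2054]
orientation: [[-0.976, 0.215, 0.016], [0.215, 0.977, -0.0], [-0.016, 0.003, -1.0]]
force: [-0.5, 0.3, 0.1]
width: 0.0597
```

```bash
python3 - <<'E'
from h import *
go([0.64,-0.25,0.2],77.5)
m=optics.camera_model("wrist");np.save("w7.npy",m,allow_pickle=True)
cv2.imwrite("pics/w7.png",optics.capture("wrist"))
E
```

```text
t 8.65 p [ 0.6287 -0.2427  0.2054] yaw_y 77.57 z [ 0.016 -0.    -1.   ] F [-0.5  0.3  0.1] w 0.0597
turn [0.0031 0.0157 0.0011] shift [-0.0125 -0.0047  0.0055]
```

View pics/w7.png

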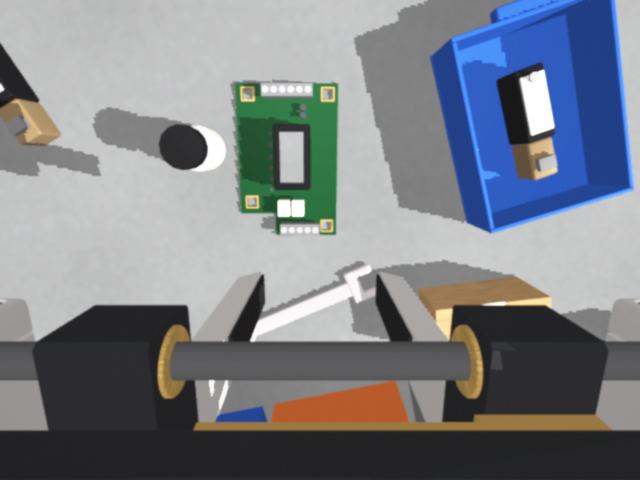

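```bash
python3 - <<'E'
from h import *
m=np.load("w7.npy",allow_pickle=True).item()
im=cv2.imread("pics/w7.png");x0,y0=225,70
hsv=cv2.cvtColor(im,cv2.COLOR_BGR2HSV)[y0:245,x0:350]
ye=cv2.inRange(hsv,(15,90,110),(32,255,255)); ye=cv2.morphologyEx(ye,cv2.MORPH_CLOSE,np.ones((7,7)))
cs,_=cv2.findContours(ye,cv2.RETR_EXTERNAL,cv2.CHAIN_APPROX_NONE)
H=[]
for c in cs:
    if cv2.contourArea(c)<60: continue
    x,y,w,h=cv2.boundingRect(c); p=(x0+x+(w-1)/2,y0+y+(h-1)/2); X=ray(m,p,.003); H.append(X); print(p,w,h,X.round(4))
cv2.imwrite("pics/w7z.png",cv2.resize(im[70:245,225:350],None,fx=3.4,fy=3.4,interpolation=cv2.INTER_CUBIC))
H=np.array(H)
# order a,b,c,d by image quadrant: image right=+y, down=+x
names={}
B=dict(a=(-65,40),b=(-65,-38),c=(65,40),d=(40,-38))
E
```

```text
(326.0, 225.0) 13 13 [ 0.6306 -0.2376  0.003 ]
(251.5, 201.5) 14 14 [ 0.5893 -0.3083  0.003 ]
(327.5, 94.0) 14 15 [ 0.5043 -0.2086  0.003 ]
(247.0, 93.5) 15 16 [ 0.4869 -0.2849  0.003 ]
```

View pics/w7z.png

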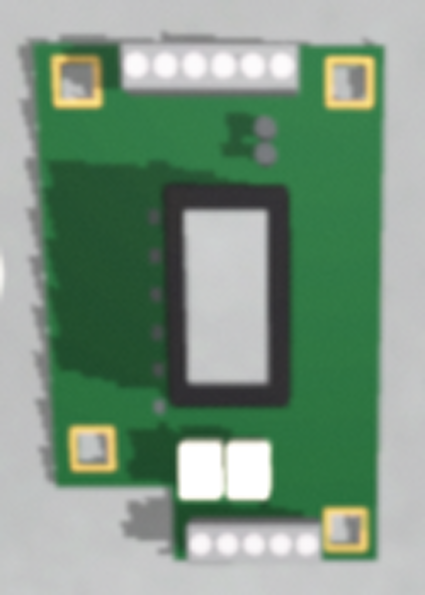

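Fit the board pose from both views and set the gripping target.

```bash
cat >> h.py <<'E'
def fit(B,W):
    B=np.array(B,float);W=np.array(W,float);b=B.mean(0);w=W.mean(0)
    b0=B-b;w0=W-w;a=np.arctan2((b0[:,0]*w0[:,1]-b0[:,1]*w0[:,0]).sum(),(b0*w0).sum())
    R=np.array([[np.cos(a),-np.sin(a)],[np.sin(a),np.cos(a)]])
    res=w0-b0@R.T
    return w-R@b,np.degrees(a),res,R
Bm=np.array([(-65,40),(-65,-38),(65,40),(40,-38)])/1000
E
python3 - <<'E'
from h import *
for W in ([(.5043,-.2086),(.4869,-.2849),(.6306,-.2376),(.5893,-.3083)],[(.5068,-.2094),(.4901,-.2846),(.6338,-.2376),(.5926,-.3083)]):
    o,a,r,R=fit(Bm,W); print(o.round(4),a.round(2),(r*1000).round(1).tolist(),"module",(o+R@[-.005,.006]).round(4))
    go([*(o+R@[-.005,.006]),.1],90+a)
E
```

```text
[ 0.5586 -0.2622] -12.83 [[0.1, 0.2], [0.1, -0.1], [-0.3, 0.0], [0.1, -0.2]] module [ 0.5551 -0.2553]
t 8.7 p [ 0.6277 -0.2401  0.2051] yaw_y 77.66 z [ 0.014  0.002 -1.   ] F [ 0.1 -0.2 -0. ] w 0.0603
turn [0.0049 0.0134 0.0085] shift [ 0.069  -0.0308  0.104 ]
[ 0.5617 -0.2623] -12.66 [[-0.3, -0.4], [0.1, 0.5], [-0.1, -0.1], [0.2, -0.1]] module [ 0.5581 -0.2554]
t 8.7 p [ 0.6277 -0.2401  0.2051] yaw_y 77.66 z [ 0.014  0.002 -1.   ] F [ 0.1 -0.2 -0. ] w 0.0603
turn [0.0049 0.0134 0.0056] shift [ 0.066  -0.0303  0.1041]
```

servo_tool(
  rows=[
    [[0.005,0.013,0.007],[0.022,-0.006,0.02],0.06],
    [[0,0,0],[0.022,-0.006,0.03],0.06],
    [[0,0,0],[0.022,-0.006,0.03],0.06],
    [[0,0,0],[0,-0.006,0.02],0.06],
    [[0,0,0],[0,0,0],0.06],
  ],
)

```text
time_s: 9.2
eef_pos: [0.5554, -0.2404, 0.1022]
orientation: [[-0.977, 0.214, 0.001], [0.214, 0.977, 0.005], [0.0, 0.005, -1.0]]
force: [-0.7, 0.4, -0.1]
width: 0.0601
```

```bash
python3 - <<'E'
from h import *
go([.556,-.2553,.06],77.2)
E
```

```text
t 9.2 p [ 0.5554 -0.2404  0.1022] yaw_y 77.65 z [ 0.001  0.005 -1.   ] F [-0.7  0.4 -0.1] w 0.0601
turn [ 0.0054 -0.0005  0.0079] shift [-0.0038 -0.0147  0.0422]
```

servo_tool(
  rows=[
    [[0.005,0,0.008],[-0.004,-0.015,0.02],0.06],
    [[0,0,0],[0,0,0.02],0.06],
    [[0,0,0],[0,0,0],0.06],
  ],
)

```text
time_s: 9.5
eef_pos: [0.5582, -0.2513, 0.064]
orientation: [[-0.976, 0.217, 0.003], [0.217, 0.976, 0.003], [-0.002, 0.003, -1.0]]
force: [-0.7, 0.1, -0.1]
width: 0.06
```

```bash
python3 - <<'E'
from h import *
go([.556,-.2553,.021],77.2)
cv2.imwrite("pics/w8.png",optics.capture("wrist"))
E
```

```text
t 9.5 p [ 0.5582 -0.2513  0.064 ] yaw_y 77.47 z [ 0.003  0.003 -1.   ] F [-0.7  0.1 -0.1] w 0.06
turn [0.0032 0.0019 0.0046] shift [ 0.0014 -0.0045  0.043 ]
```

View pics/w8.png

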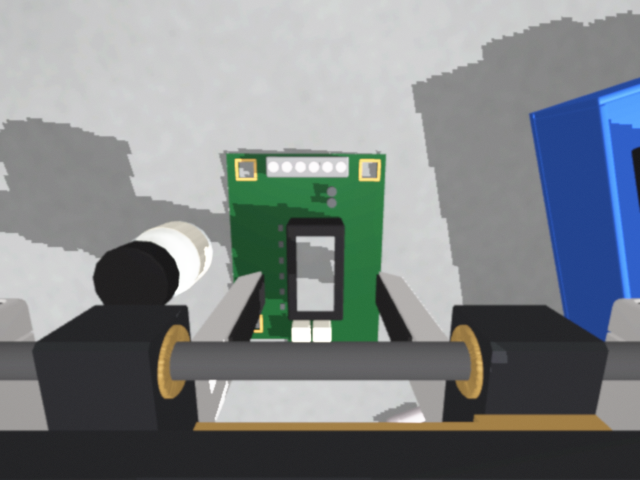

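servo_tool(
  rows=[
    [[0.003,0.002,0.005],[0.001,-0.004,0.012],0.06],
    [[0,0,0],[0,0,0.015],0.06],
    [[0,0,0],[0,0,0.008],0.06],
    [[0,0,0],[0,0,0],0.06],
  ],
)

```text
time_s: 9.95
eef_pos: [0.5604, -0.2551, 0.0316]
orientation: [[-0.975, 0.22, 0.008], [0.22, 0.975, -0.003], [-0.008, -0.001, -1.0]]
force: [-0.5, 0.3, -0.2]
width: 0.0603
```

```bash
python3 - <<'E'
from h import *
go([.556,-.2553,.021],77.2)
E
```

```text
t 9.95 p [ 0.5604 -0.2551  0.0316] yaw_y 77.28 z [ 0.008 -0.003 -1.   ] F [-0.5  0.3 -0.2] w 0.0603
turn [-0.001   0.008   0.0013] shift [ 0.0043 -0.0012  0.0105]
```

servo_tool(
  rows=[
    [[0,0.008,0],[0.004,-0.001,0.005],0.06],
    [[0,0,0],[0,0,0.005],0.06],
    [[0,0,0],[0,0,0],0.06],
  ],
)

```text
time_s: 10.25
eef_pos: [0.5561, -0.2551, 0.0208]
orientation: [[-0.975, 0.22, -0.001], [0.22, 0.975, -0.001], [0.001, -0.001, -1.0]]
force: [-0.7, 0.1, -0.8]
width: 0.0602
```

```bash
python3 - <<'E'
from h import *
go([.556,-.2553,.021],77.2)
E
```

```text
t 10.25 p [ 0.5561 -0.2551  0.0208] yaw_y 77.28 z [-0.001 -0.001 -1.   ] F [-0.7  0.1 -0.8] w 0.0602
turn [-0.0009 -0.0006  0.0014] shift [ 0.0001 -0.0002 -0.0002]
```

servo_tool(
  rows=[
    [[0,0,0],[0,0,0],0.015],
    [[0,0,0],[0,0,0],0.015],
    [[0,0,0],[0,0,0],0.015],
    [[0,0,0],[0,0,0],0.015],
    [[0,0,0],[0,0,0],0.015],
    [[0,0,0],[0,0,0],0.015],
  ],
)

```text
time_s: 10.85
eef_pos: [0.5565, -0.2552, 0.0212]
orientation: [[-0.975, 0.22, 0.0], [0.22, 0.975, -0.001], [-0.0, -0.001, -1.0]]
force: [-0.2, -1.2, -0.9]
width: 0.0337
```

servo_tool(
  rows=[
    [[0,0,0],[0,0,-0.01],0.015],
    [[0,0,0],[0,0,-0.03],0.015],
    [[0,0,0],[0,0,-0.03],0.015],
    [[0,0,0],[0,0,-0.04],0.015],
    [[0,0,0],[0,0,-0.04],0.015],
    [[0,0,0],[0,0,0],0.015],
  ],
)

```text
time_s: 11.45
eef_pos: [0.5545, -0.2545, 0.1772]
orientation: [[-0.975, 0.22, -0.005], [0.22, 0.975, 0.001], [0.005, -0.0, -1.0]]
force: [0.6, -0.9, -2.5]
width: 0.0333
```

```bash
python3 - <<'E'
from h import *
go([.52,.27,.18],90)
m=optics.camera_model("wrist");s=env.state();s["m"]=m;np.save("w9.npy",s,allow_pickle=True)
cv2.imwrite("pics/w9.png",optics.capture("wrist"))
E
```

```text
t 11.45 p [ 0.5545 -0.2545  0.1772] yaw_y 77.27 z [-0.005  0.001 -1.   ] F [ 0.6 -0.9 -2.5] w 0.0333
turn [ 0.0004 -0.0051 -0.2222] shift [ 0.1493  0.504  -0.0022]
```

View pics/w9.png

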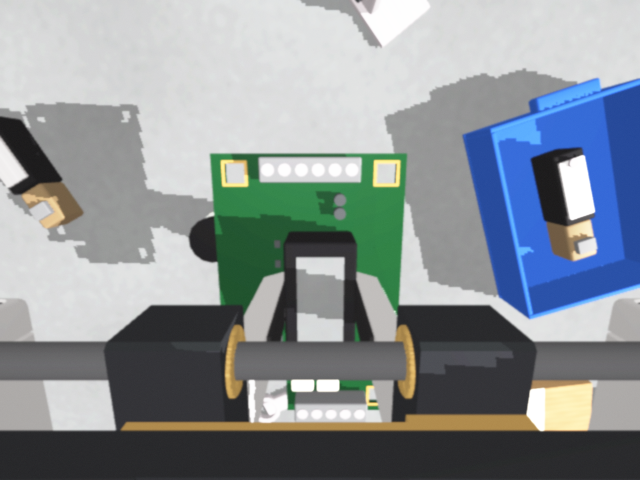

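servo_tool(
  rows=[
    [[0,0,-0.075],[0,0.03,-0.01],0.015],
    [[0,0,-0.075],[0,0.035,-0.01],0.015],
    [[0,0,-0.075],[-0.005,0.04,0],0.015],
    [[0,0,0],[-0.008,0.045,0],0.015],
    [[0,0,0],[-0.008,0.045,0],0.015],
    [[0,0,0],[-0.008,0.045,0],0.015],
    [[0,0,0],[-0.008,0.045,0],0.015],
    [[0,0,0],[-0.008,0.045,0],0.015],
  ],
)

```text
time_s: 12.3
eef_pos: [0.6031, 0.0746, 0.1841]
orientation: [[-1.0, 0.006, -0.03], [0.006, 1.0, -0.003], [0.03, -0.003, -1.0]]
force: [0.5, -0.4, -1.5]
width: 0.0338
```

```bash
python3 - <<'E'
from h import *
go([.65,.27,.2],90)
E
```

```text
t 12.3 p [0.6031 0.0746 0.1841] yaw_y 89.65 z [-0.03  -0.003 -1.   ] F [ 0.5 -0.4 -1.5] w 0.0338
turn [-0.0032 -0.0303 -0.0062] shift [-0.0451  0.1956 -0.018 ]
```

servo_tool(
  rows=[
    [[-0.003,-0.03,-0.006],[-0.01,0.04,-0.01],0.015],
    [[0,0,0],[-0.01,0.045,-0.005],0.015],
    [[0,0,0],[-0.01,0.045,0],0.015],
    [[0,0,0],[-0.01,0.04,0],0.015],
    [[0,0,0],[-0.005,0.02,0],0.015],
    [[0,0,0],[0,0,0],0.015],
    [[0,0,0],[0,0,0],0.015],
  ],
)

```text
time_s: 13.0
eef_pos: [0.6384, 0.2806, 0.1847]
orientation: [[-1.0, -0.013, -0.023], [-0.013, 1.0, -0.003], [0.023, -0.003, -1.0]]
force: [-0.7, -0.6, -2.6]
width: 0.0343
```

```bash
python3 - <<'E'
from h import *
go([.65,.27,.2],90)
m=optics.camera_model("wrist");s=env.state();s["m"]=m;np.save("w10.npy",s,allow_pickle=True)
cv2.imwrite("pics/w10.png",optics.capture("wrist")); st()
E
```

```text
t 13.0 p [0.6384 0.2806 0.1847] yaw_y 90.74 z [-0.023 -0.003 -1.   ] F [-0.7 -0.6 -2.6] w 0.0343
turn [-0.0028 -0.0227  0.0129] shift [-0.0111 -0.0108 -0.0155]
t 13.05 p [0.6381 0.2805 0.1846] yaw_y 90.72 z [-0.023 -0.003 -1.   ] F [-0.2  1.  -2.9] w 0.0336
```

View pics/w10.png

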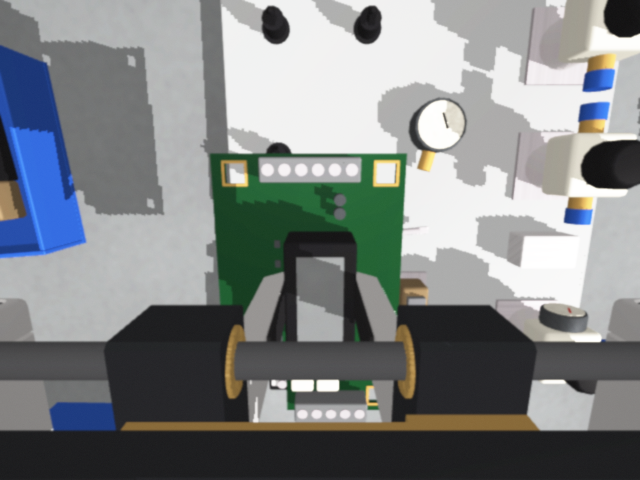

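```bash
python3 - <<'E'
from h import *
im=cv2.imread("pics/w10.png")
z=cv2.resize(im[0:50,255:391],None,fx=5.8,fy=5.8,interpolation=cv2.INTER_CUBIC)
z=np.clip(z.astype(float)*2.2,0,255).astype(np.uint8)
im=cv2.imread("pics/w1.png")
def zz(x,y): return np.clip(cv2.resize(im[y-20:y+20,x-24:x+24],None,fx=8,fy=8,interpolation=cv2.INTER_CUBIC).astype(float)*2.2,0,255).astype(np.uint8)
cv2.imwrite("pics/w10z.png",z)
cv2.imwrite("pics/w1posts.png",np.vstack([np.hstack([zz(388,76),zz(310,78)]),np.hstack([zz(386,208),zz(313,187)])])[:640,:768][:600])
E
```

```text
(no output)
```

View pics/w10z.png

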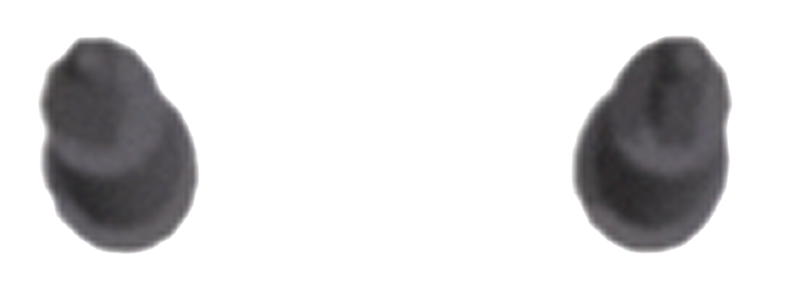

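View pics/w1posts.png

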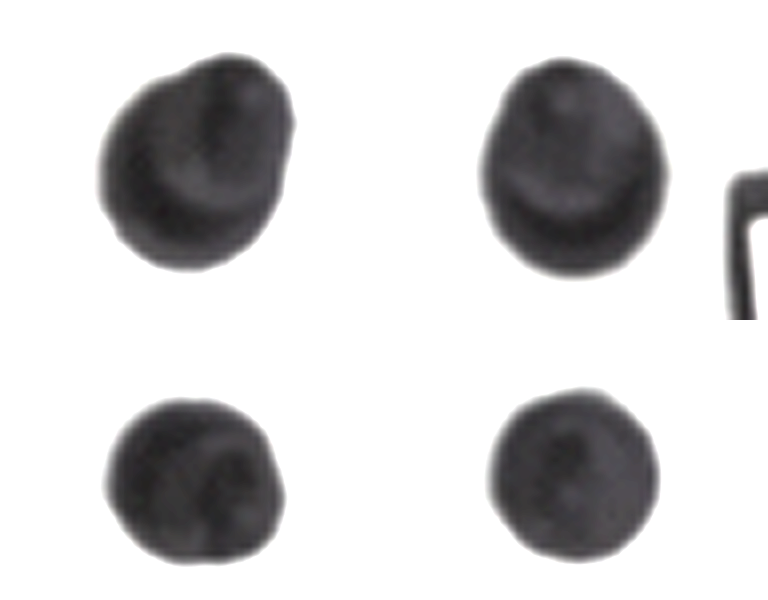

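```bash
python3 - <<'E'
from h import *
s=np.load("w10.npy",allow_pickle=True).item();m=s["m"]
f=lambda u,v:(255+(u+.5)/5.8-.5,(v+.5)/5.8-.5)
for n,p,z in [("a tip",(688,50),.0565),("b tip",(90,50),.0565),("a base",(651,250),.02),("b base",(120,250),.02),("b baseL",(45,165),.02),("b baseR",(196,165),.02),("a baseL",(575,170),.02),("a baseR",(728,165),.02)]:
    print(n,ray(m,f(*p),z).round(4))
m1=np.load("w1.npy",allow_pickle=True).item()
g=lambda u,v,x,y:(x-24+(u+.5)/8-.5,y-20+(v+.5)/8-.5)
for n,p,z in [("a tip",g(240,80,388,76),.0565),("b tip",g(563,95-0,310+0,78),.0565)]:
    pass
print("a",ray(m1,g(243,88,388,76),.0565).round(4)); print("b",ray(m1,g(563-384,92,310,78),.0565).round(4))
print("c",ray(m1,g(240,488-320,386,208),.0565).round(4)); print("d",ray(m1,g(570-384,470-320,313,187),.0565).round(4))
E
```

```text
a tip [0.4548 0.3169 0.0565]
b tip [0.4556 0.2392 0.0565]
a base [0.4664 0.3172 0.02  ]
b base [0.4672 0.2382 0.02  ]
b baseL [0.4559 0.2273 0.02  ]
b baseR [0.4556 0.2496 0.02  ]
a baseL [0.4557 0.3055 0.02  ]
a baseR [0.4549 0.3281 0.02  ]
a [0.4548 0.3158 0.0565]
b [0.4556 0.2388 0.0565]
c [0.5821 0.3175 0.0565]
d [0.5586 0.2402 0.0565]
```

```bash
cat >> h.py <<'E'
def holes(im,rows=(120,215),cols=(205,415)):
    hsv=cv2.cvtColor(im,cv2.COLOR_BGR2HSV)[rows[0]:rows[1],cols[0]:cols[1]]
    ye=cv2.morphologyEx(cv2.inRange(hsv,(15,90,110),(32,255,255)),cv2.MORPH_CLOSE,np.ones((9,9)))
    cs,_=cv2.findContours(ye,cv2.RETR_EXTERNAL,cv2.CHAIN_APPROX_NONE);o=[]
    for c in cs:
        x,y,w,h=cv2.boundingRect(c)
        if 15<w<45 and 15<h<45: o.append((cols[0]+x+(w-1)/2,rows[0]+y+(h-1)/2,w,h))
    return sorted(o)
E
python3 - <<'E'
from h import *
for k in (9,10):
    s=np.load(f"w{k}.npy",allow_pickle=True).item();m=s["m"];R=s["orientation"];p=s["eef_pos"]
    im=cv2.imread(f"pics/w{k}.png");T=[]
    Rc=np.array(m["R"]);C=-Rc.T@np.array(m["t"])
    for h in holes(im):
        d=Rc.T@np.array([(h[0]-m["cx"])/m["fx"],(h[1]-m["cy"])/m["fy"],1]);dt=R.T@d;ct=R.T@(C-p)
        X=ct+dt*(.018-ct[2])/dt[2];T.append(X);print(h,X.round(4))
E
```

```text
(234.0, 173.0, 27, 27) [ 0.0611 -0.0454  0.018 ]
(386.0, 173.0, 27, 27) [0.0609 0.0326 0.018 ]
(234.0, 173.0, 27, 27) [ 0.0614 -0.0453  0.018 ]
(386.0, 173.0, 27, 27) [0.0613 0.0326 0.018 ]
```

```bash
python3 - <<'E'
from h import *
go([.5163,.2848,.13],90.55)
E
```

```text
t 13.05 p [0.6381 0.2805 0.1846] yaw_y 90.72 z [-0.023 -0.003 -1.   ] F [-0.2  1.  -2.9] w 0.0336
turn [-0.0023 -0.0232  0.0029] shift [0.1205 0.0059 0.0574]
```

servo_tool(
  rows=[
    [[-0.002,-0.023,0.003],[0.025,0.001,0.01],0.015],
    [[0,0,0],[0.03,0.001,0.01],0.015],
    [[0,0,0],[0.03,0.001,0.01],0.015],
    [[0,0,0],[0.025,0.001,0.01],0.015],
    [[0,0,0],[0.01,0.001,0.01],0.015],
    [[0,0,0],[0,0,0],0.015],
  ],
)

```text
time_s: 13.65
eef_pos: [0.5143, 0.2678, 0.1323]
orientation: [[-1.0, 0.008, -0.001], [0.008, 1.0, -0.01], [0.001, -0.01, -1.0]]
force: [0.5, -0.2, -2.7]
width: 0.0335
```

```bash
python3 - <<'E'
from h import *
go([.5163,.2848,.1],90.55)
E
```

```text
t 13.65 p [0.5143 0.2678 0.1323] yaw_y 89.53 z [-0.001 -0.01  -1.   ] F [ 0.5 -0.2 -2.7] w 0.0335
turn [-0.0101 -0.0014 -0.0179] shift [-0.0019  0.0173  0.0321]
```

servo_tool(
  rows=[
    [[-0.01,-0.001,-0.018],[-0.002,0.01,0.01],0.015],
    [[0,0,0],[0,0.007,0.01],0.015],
    [[0,0,0],[0,0,0.005],0.015],
    [[0,0,0],[0,0,0],0.015],
  ],
)

```text
time_s: 14.05
eef_pos: [0.5209, 0.2831, 0.1063]
orientation: [[-1.0, -0.005, 0.004], [-0.005, 1.0, 0.001], [-0.004, 0.001, -1.0]]
force: [0.3, -0.9, -2.9]
width: 0.0335
```

```bash
python3 - <<'E'
from h import *
go([.5163,.2848,.1],90.55)
E
```

```text
t 14.05 p [0.5209 0.2831 0.1063] yaw_y 90.31 z [ 0.004  0.001 -1.   ] F [ 0.3 -0.9 -2.9] w 0.0335
turn [ 0.0008  0.0039 -0.0041] shift [0.0046 0.0018 0.0062]
```

servo_tool(
  rows=[
    [[0.001,0.004,-0.004],[0.005,0.002,0.006],0.015],
    [[0,0,0],[0,0,0],0.015],
  ],
)

```text
time_s: 14.25
eef_pos: [0.5161, 0.2851, 0.0994]
orientation: [[-1.0, -0.009, -0.0], [-0.009, 1.0, -0.0], [0.0, -0.0, -1.0]]
force: [0.2, 0.5, -2.3]
width: 0.0338
```

```bash
python3 - <<'E'
from h import *
go([.5163,.2848,.1],90.55)
im=optics.capture("wrist");cv2.imwrite("pics/w11.png",im)
cv2.imwrite("pics/w11z.png",np.clip(cv2.resize(im[145:215,205:415],None,fx=3.8,fy=3.8,interpolation=cv2.INTER_CUBIC).astype(float)*1.5,0,255).astype(np.uint8))
cv2.imwrite("pics/s11.png",cv2.resize(optics.capture("side")[300:440,220:400],None,fx=4,fy=4,interpolation=cv2.INTER_CUBIC))
E
```

```text
t 14.25 p [0.5161 0.2851 0.0994] yaw_y 90.52 z [-0. -0. -1.] F [ 0.2  0.5 -2.3] w 0.0338
turn [-0.0004 -0.0004 -0.0005] shift [-0.0002 -0.0003 -0.0006]
```

View pics/w11z.png

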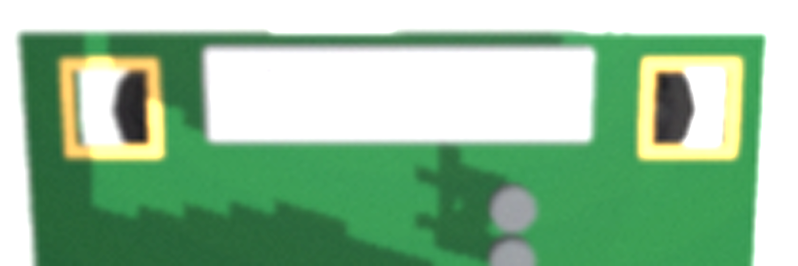

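View pics/s11.png

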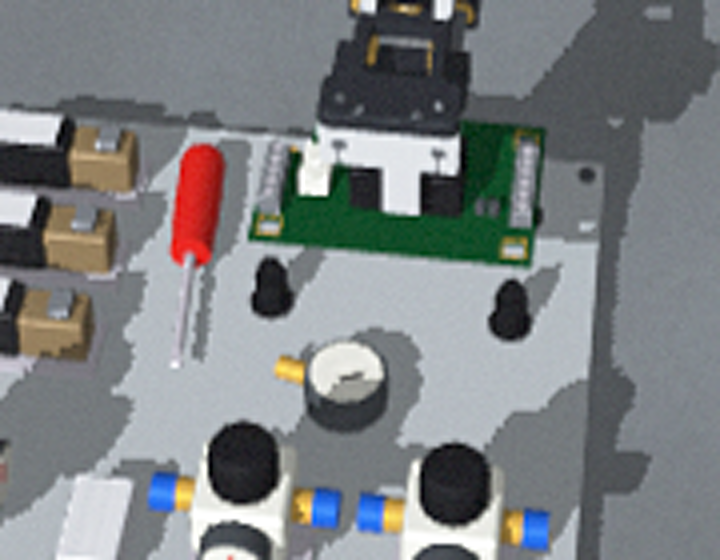

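servo_tool(
  rows=[
    [[0,0,0],[0,0,0.006],0.015],
    [[0,0,0],[0,0,0.006],0.015],
    [[0,0,0],[0,0,0.004],0.015],
    [[0,0,0],[0,0,0],0.015],
  ],
)

```text
time_s: 14.75
eef_pos: [0.5181, 0.2849, 0.0836]
orientation: [[-1.0, -0.008, 0.003], [-0.008, 1.0, 0.001], [-0.003, 0.001, -1.0]]
force: [-0.4, 0.3, -1.9]
width: 0.0336
```

```bash
python3 - <<'E'
from h import *
go([.5163,.2848,.08],90.55)
E
```

```text
t 14.75 p [0.5181 0.2849 0.0836] yaw_y 90.47 z [ 0.003  0.001 -1.   ] F [-0.4  0.3 -1.9] w 0.0336
turn [ 0.0005  0.0033 -0.0013] shift [ 0.0018 -0.0001  0.0036]
```

servo_tool(
  rows=[
    [[0,0.003,-0.001],[0.002,0,0.002],0.015],
    [[0,0,0],[0,0,0.002],0.015],
    [[0,0,0],[0,0,0],0.015],
  ],
)

```text
time_s: 15.05
eef_pos: [0.5159, 0.2849, 0.0792]
orientation: [[-1.0, -0.009, -0.0], [-0.009, 1.0, 0.001], [0.0, 0.001, -1.0]]
force: [-0.3, -0.7, -3.1]
width: 0.0337
```

```bash
python3 - <<'E'
from h import *
go([.5163,.2848,.072],90.55)
im=optics.capture("wrist")
cv2.imwrite("pics/w12z.png",np.clip(cv2.resize(im[145:215,205:415],None,fx=3.8,fy=3.8,interpolation=cv2.INTER_CUBIC).astype(float)*1.5,0,255).astype(np.uint8))
cv2.imwrite("pics/s12.png",cv2.resize(optics.capture("side")[300:440,220:400],None,fx=4,fy=4,interpolation=cv2.INTER_CUBIC))
E
```

```text
t 15.05 p [0.5159 0.2849 0.0792] yaw_y 90.53 z [-0.     0.001 -1.   ] F [-0.3 -0.7 -3.1] w 0.0337
turn [ 0.0005 -0.0001 -0.0003] shift [-0.0004 -0.0001  0.0072]
```

View pics/w12z.png

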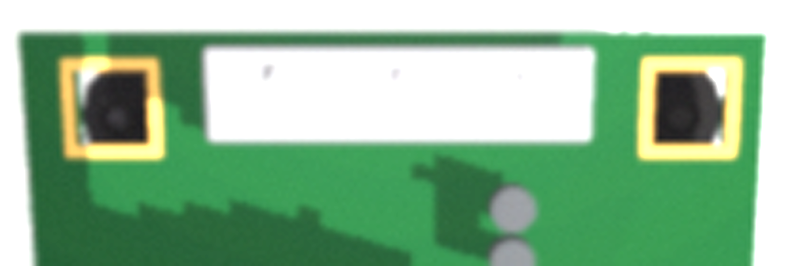

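View pics/s12.png

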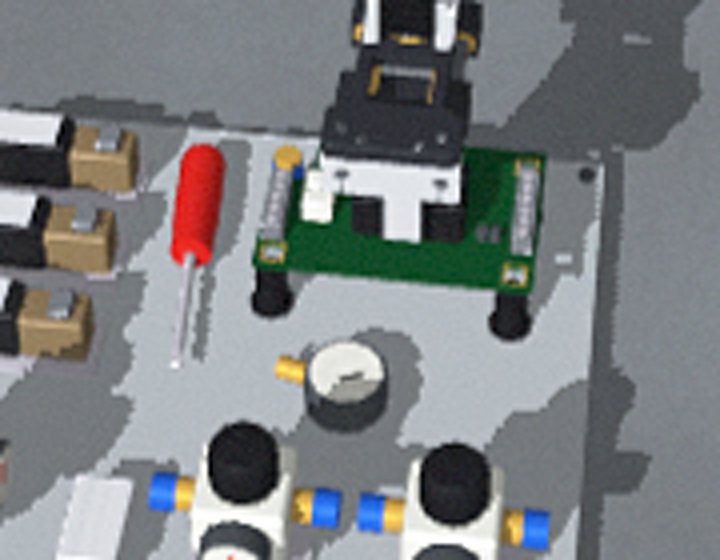

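servo_tool(
  rows=[
    [[0,0,0],[0,0,0.002],0.015],
    [[0,0,0],[0.001,0,0.002],0.015],
    [[0,0.001,0],[0.001,0,0.001],0.015],
  ],
)

```text
time_s: 15.45
eef_pos: [0.5155, 0.2853, 0.0749]
orientation: [[-1.0, -0.009, 0.002], [-0.009, 1.0, 0.002], [-0.002, 0.002, -1.0]]
force: [1.8, -0.5, -0.9]
width: 0.034
```

```bash
python3 - <<'E'
from h import *
go([.5163,.2848,.072],90.55)
E
```

```text
t 15.45 p [0.5155 0.2853 0.0749] yaw_y 90.53 z [ 0.002  0.002 -1.   ] F [ 1.8 -0.5 -0.9] w 0.034
turn [ 0.0019  0.0024 -0.0003] shift [-0.0008 -0.0005  0.0029]
```

servo_tool(
  rows=[
    [[0.001,0.002,0],[-0.001,0,0.002],0.015],
    [[0,0,0],[0,0,0.002],0.015],
    [[0,0,0],[0,0,0],0.015],
  ],
)

```text
time_s: 15.75
eef_pos: [0.5174, 0.2855, 0.0711]
orientation: [[-1.0, -0.009, 0.002], [-0.009, 1.0, 0.001], [-0.002, 0.001, -1.0]]
force: [0.3, -0.7, -1.3]
width: 0.0337
```

```bash
python3 - <<'E'
from h import *
go([.5163,.2848,.072],90.55)
E
```

```text
t 15.75 p [0.5174 0.2855 0.0711] yaw_y 90.53 z [ 0.002  0.001 -1.   ] F [ 0.3 -0.7 -1.3] w 0.0337
turn [ 0.0013  0.0017 -0.0003] shift [ 0.0011 -0.0007 -0.0009]
```

servo_tool(
  rows=[
    [[0.001,0.002,0],[0.001,0,0.001],0.015],
    [[0,0,0],[0,0,0.001],0.015],
    [[0,0,0],[0,0,0],0.015],
  ],
)

```text
time_s: 16.05
eef_pos: [0.5173, 0.2856, 0.0709]
orientation: [[-1.0, -0.009, 0.002], [-0.009, 1.0, 0.001], [-0.002, 0.001, -1.0]]
force: [-0.2, 0.3, -1.4]
width: 0.0339
```

```bash
python3 - <<'E'
from h import *
st()
im=optics.capture("wrist")
cv2.imwrite("pics/w13z.png",np.clip(cv2.resize(im[145:215,205:415],None,fx=3.8,fy=3.8,interpolation=cv2.INTER_CUBIC).astype(float)*1.5,0,255).astype(np.uint8))
cv2.imwrite("pics/s13.png",cv2.resize(optics.capture("side")[300:440,220:400],None,fx=4,fy=4,interpolation=cv2.INTER_CUBIC))
E
```

```text
t 16.05 p [0.5173 0.2856 0.0709] yaw_y 90.54 z [ 0.002  0.001 -1.   ] F [-0.2  0.3 -1.4] w 0.0339
```

View pics/w13z.png

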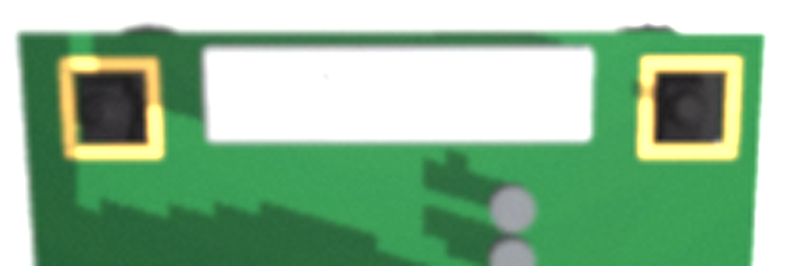

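View pics/s13.png

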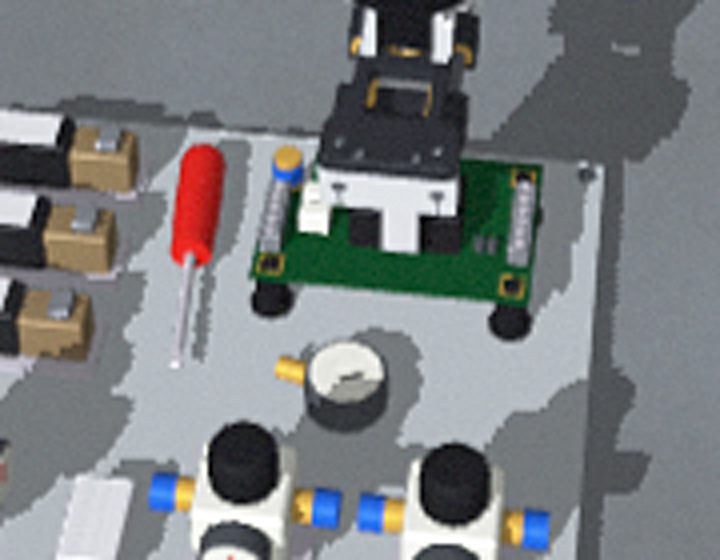

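servo_tool(
  rows=[
    [[0,0,0],[0,0,0],0.06],
    [[0,0,0],[0,0,0],0.06],
    [[0,0,0],[0,0,0],0.06],
    [[0,0,0],[0,0,-0.015],0.06],
    [[0,0,0],[0,0,-0.03],0.06],
    [[0,0,0],[0,0,-0.03],0.02],
    [[0,0,0],[0,0,-0.02],0.0],
    [[0,0,0],[0,0,0],0.0],
  ],
)

```text
time_s: 16.95
eef_pos: [0.5152, 0.2856, 0.1666]
orientation: [[-1.0, -0.009, -0.004], [-0.009, 1.0, -0.001], [0.004, -0.001, -1.0]]
force: [0.5, 0.6, -1.3]
width: 0.0393
```

```bash
python3 - <<'E'
from h import *
s=st();s["m"]=optics.camera_model("wrist");np.save("w14.npy",s,allow_pickle=True)
im=optics.capture("wrist");cv2.imwrite("pics/w14.png",im)
E
```

```text
t 16.95 p [0.5152 0.2856 0.1666] yaw_y 90.52 z [-0.004 -0.001 -1.   ] F [ 0.5  0.6 -1.3] w 0.0393
```

View pics/w14.png

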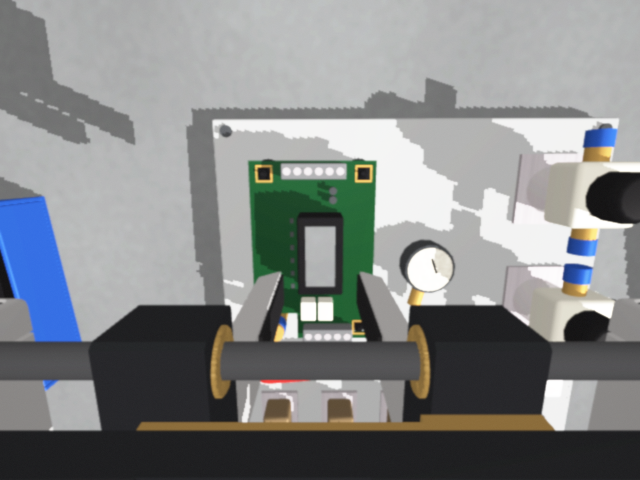

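```bash
python3 - <<'E'
from h import *
m=np.load("w14.npy",allow_pickle=True).item()["m"];im=cv2.imread("pics/w14.png")
hs=holes(im,(155,195),(245,385));W=[ray(m,h[:2],.053)[:2] for h in hs];print(hs,np.round(W,4))
a=np.radians(.53);R=np.array([[np.cos(a),-np.sin(a)],[np.sin(a),np.cos(a)]])
o=np.mean(W,0)-R@[-.065,.001];print("board o",o.round(4))
for n,p in dict(a=(-40,40),b=(-40,-38),c=(40,40),d=(15,-38)).items(): print(n,(o+R@np.array(p)/1000).round(4))
go([*(o+R@[-.040,.040]),.085],90.5)
E
```

```text
[(263.5, 173.5, 18, 18), (363.5, 173.5, 18, 18)] [[0.4564 0.2396]
 [0.4558 0.3177]]
board o [0.5211 0.2782]
a [0.4808 0.3179]
b [0.4815 0.2399]
c [0.5608 0.3186]
d [0.5365 0.2404]
t 17.0 p [0.5144 0.2852 0.1653] yaw_y 90.53 z [-0.006 -0.002 -1.   ] F [-0.2 -0.5 -0.4] w 0.0352
turn [-0.0019 -0.0057  0.0005] shift [0.0329 0.0331 0.0804]
```

servo_tool(
  rows=[
    [[-0.002,-0.005,0],[0.017,0.017,0],0.0],
    [[0,0,0],[0.016,0.016,0.01],0.0],
    [[0,0,0],[0,0,0.025],0.0],
    [[0,0,0],[0,0,0.025],0.0],
    [[0,0,0],[0,0,0.01],0.0],
    [[0,0,0],[0,0,0],0.0],
  ],
)

```text
time_s: 17.6
eef_pos: [0.4766, 0.3167, 0.0867]
orientation: [[-1.0, -0.008, -0.008], [-0.008, 1.0, -0.004], [0.008, -0.004, -1.0]]
force: [0.0, 0.4, 0.7]
width: 0.0007
```

```bash
python3 - <<'E'
from h import *
go([.4808,.3179,.07],90.5)
cv2.imwrite("pics/w15.png",optics.capture("wrist"))
E
```

```text
t 17.6 p [0.4766 0.3167 0.0867] yaw_y 90.48 z [-0.008 -0.004 -1.   ] F [0.  0.4 0.7] w 0.0007
turn [-0.0044 -0.0076 -0.0003] shift [-0.0044  0.0012  0.0167]
```

View pics/w15.png

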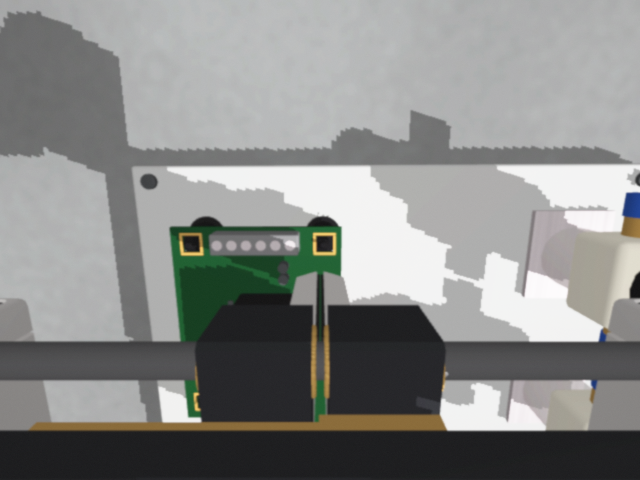

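servo_tool(
  rows=[
    [[-0.004,-0.007,0],[-0.004,0.001,0.008],0.0],
    [[0,0,0],[0,0,0.006],0.0],
    [[0,0,0],[0,0,0],0.0],
  ],
)

```text
time_s: 17.95
eef_pos: [0.4827, 0.3182, 0.0738]
orientation: [[-1.0, -0.007, 0.003], [-0.007, 1.0, 0.002], [-0.003, 0.002, -1.0]]
force: [0.6, -0.2, -0.2]
width: 0.0004
```

```bash
python3 - <<'E'
from h import *
go([.4808,.3179,.067],90.5)
E
```

```text
t 17.95 p [0.4827 0.3182 0.0738] yaw_y 90.41 z [ 0.003  0.002 -1.   ] F [ 0.6 -0.2 -0.2] w 0.0004
turn [ 0.0019  0.0033 -0.0016] shift [ 0.002  -0.0002  0.0068]
```

servo_tool(
  rows=[
    [[0.001,0.003,0],[0.002,0,0.004],0.0],
    [[0,0,0],[0,0,0.003],0.0],
    [[0,0,0],[0,0,0.003],0.0],
  ],
)

```text
time_s: 18.25
eef_pos: [0.4817, 0.3186, 0.0649]
orientation: [[-1.0, -0.007, 0.002], [-0.007, 1.0, 0.002], [-0.002, 0.002, -1.0]]
force: [-2.5, -1.4, 11.3]
width: 0.0004
```

servo_tool(
  rows=[
    [[0,0,0],[0,0,0.003],0.0],
    [[0,0,0],[0,0,0.003],0.0],
  ],
)

```text
time_s: 18.45
eef_pos: [0.482, 0.319, 0.0606]
orientation: [[-1.0, -0.007, 0.003], [-0.007, 1.0, 0.003], [-0.003, 0.003, -1.0]]
force: [-4.5, -3.4, 25.8]
width: 0.0005
```

servo_tool(
  rows=[
    [[0,0,0],[0,0,0.003],0.0],
    [[0,0,0],[0,0,0.003],0.0],
  ],
)

```text
time_s: 18.65
eef_pos: [0.4824, 0.3192, 0.0595]
orientation: [[-1.0, -0.006, 0.005], [-0.006, 1.0, 0.004], [-0.005, 0.004, -1.0]]
force: [-4.6, -2.6, 22.3]
width: 0.0003
```

servo_tool(
  rows=[
    [[0,0,0],[0,0,-0.01],0.0],
    [[0,0,0],[0,0,-0.03],0.0],
    [[0,0,0],[0,0,-0.03],0.0],
    [[0,0,0],[0,0,0],0.0],
  ],
)

```text
time_s: 19.05
eef_pos: [0.4823, 0.3192, 0.1324]
orientation: [[-1.0, -0.007, 0.006], [-0.007, 1.0, 0.004], [-0.006, 0.004, -1.0]]
force: [0.3, -0.1, 0.4]
width: 0.0005
```

```bash
python3 - <<'E'
from h import *
go([.5365,.2404,.13],90.5)
cv2.imwrite("pics/s16.png",cv2.resize(optics.capture("side")[300:440,220:400],None,fx=4,fy=4,interpolation=cv2.INTER_CUBIC))
cv2.imwrite("pics/w16.png",optics.capture("wrist"))
E
```

```text
t 19.05 p [0.4823 0.3192 0.1324] yaw_y 90.38 z [ 0.006  0.004 -1.   ] F [ 0.3 -0.1  0.4] w 0.0005
turn [ 0.0043  0.0056 -0.0021] shift [-0.0537 -0.0792  0.0024]
```

View pics/s16.png

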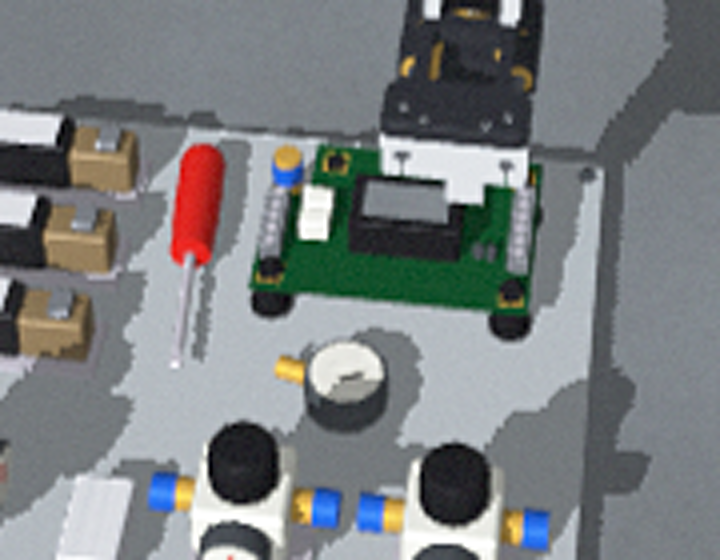

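View pics/w16.png

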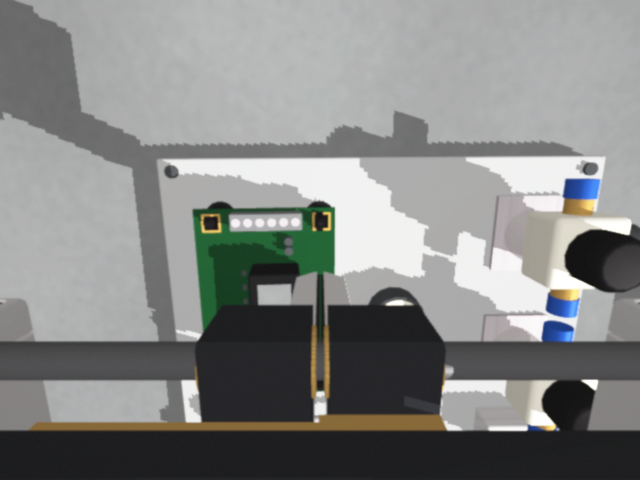

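servo_tool(
  rows=[
    [[0.004,0.005,-0.002],[-0.027,-0.04,0],0.0],
    [[0,0,0],[-0.027,-0.038,0],0.0],
    [[0,0,0],[0,0,0],0.0],
  ],
)

```text
time_s: 19.45
eef_pos: [0.5339, 0.2398, 0.1256]
orientation: [[-1.0, -0.015, -0.009], [-0.015, 1.0, -0.005], [0.009, -0.004, -1.0]]
force: [0.5, -0.1, -0.7]
width: 0.0006
```

```bash
python3 - <<'E'
from h import *
go([.5365,.2404,.075],90.5)
E
```

```text
t 19.45 p [0.5339 0.2398 0.1256] yaw_y 90.88 z [-0.009 -0.005 -1.   ] F [ 0.5 -0.1 -0.7] w 0.0006
turn [-0.0044 -0.0087  0.0067] shift [-0.0031  0.0007  0.0506]
```

servo_tool(
  rows=[
    [[-0.004,-0.008,0.006],[-0.003,0,0.02],0.0],
    [[0,0,0],[0,0,0.02],0.0],
    [[0,0,0],[0,0,0.008],0.0],
    [[0,0,0],[0,0,0],0.0],
  ],
)

```text
time_s: 19.85
eef_pos: [0.5345, 0.2379, 0.0717]
orientation: [[-1.0, -0.006, -0.007], [-0.006, 1.0, -0.002], [0.007, -0.002, -1.0]]
force: [0.5, 0.2, 0.2]
width: 0.0002
```

```bash
python3 - <<'E'
from h import *
go([.5365,.2404,.067],90.5)
E
```

```text
t 19.85 p [0.5345 0.2379 0.0717] yaw_y 90.32 z [-0.007 -0.002 -1.   ] F [0.5 0.2 0.2] w 0.0002
turn [-0.0024 -0.0068 -0.0031] shift [-0.002   0.0025  0.0047]
```

servo_tool(
  rows=[
    [[-0.002,-0.006,0],[-0.002,0.002,0.003],0.0],
    [[0,0,0],[0,0,0.003],0.0],
    [[0,0,0],[0,0,0.003],0.0],
  ],
)

```text
time_s: 20.15
eef_pos: [0.5367, 0.2412, 0.0642]
orientation: [[-1.0, -0.007, 0.0], [-0.007, 1.0, -0.0], [-0.0, -0.0, -1.0]]
force: [-3.0, -1.7, 14.5]
width: 0.0006
```

servo_tool(
  rows=[
    [[0,0,0],[0,0,0.003],0.0],
    [[0,0,0],[0,0,0.003],0.0],
  ],
)

```text
time_s: 20.35
eef_pos: [0.5373, 0.2419, 0.0603]
orientation: [[-1.0, -0.008, 0.003], [-0.008, 1.0, 0.001], [-0.003, 0.001, -1.0]]
force: [-0.1, -0.9, 0.6]
width: 0.0005
```

servo_tool(
  rows=[
    [[0,0,0],[0,0,0.003],0.0],
    [[0,0,0],[0,0,0.003],0.0],
  ],
)

```text
time_s: 20.55
eef_pos: [0.5376, 0.2421, 0.059]
orientation: [[-1.0, -0.008, 0.004], [-0.008, 1.0, 0.001], [-0.004, 0.001, -1.0]]
force: [-8.3, -3.7, 34.9]
width: 0.0006
```

servo_tool(
  rows=[
    [[0,0,0],[0,0,-0.01],0.0],
    [[0,0,0],[0,0,-0.03],0.0],
    [[0,0,0],[0,0,-0.03],0.0],
    [[0,0,0],[0.02,0,0],0.0],
    [[0,0,0],[0.03,0,0],0.0],
    [[0,0,0],[0,0,0],0.0],
  ],
)

```text
time_s: 21.15
eef_pos: [0.4878, 0.2435, 0.1337]
orientation: [[-1.0, -0.008, 0.009], [-0.008, 1.0, 0.004], [-0.009, 0.004, -1.0]]
force: [0.2, 0.4, 0.4]
width: 0.0007
```

```bash
python3 - <<'E'
from h import *
go([.4815,.2399,.075],90.5)
E
```

```text
t 21.15 p [0.4878 0.2435 0.1337] yaw_y 90.48 z [ 0.009  0.004 -1.   ] F [0.2 0.4 0.4] w 0.0007
turn [ 0.0044  0.0094 -0.0004] shift [ 0.0068 -0.0038  0.0586]
```

servo_tool(
  rows=[
    [[0.004,0.009,0],[0.006,-0.003,0.02],0.0],
    [[0,0,0],[0,0,0.02],0.0],
    [[0,0,0],[0,0,0.015],0.0],
    [[0,0,0],[0,0,0],0.0],
  ],
)

```text
time_s: 21.55
eef_pos: [0.4857, 0.2426, 0.0788]
orientation: [[-1.0, -0.01, 0.007], [-0.01, 1.0, 0.004], [-0.007, 0.004, -1.0]]
force: [0.6, -0.4, -0.1]
width: 0.0003
```

```bash
python3 - <<'E'
from h import *
go([.4815,.2399,.067],90.5)
E
```

```text
t 21.55 p [0.4857 0.2426 0.0788] yaw_y 90.55 z [ 0.007  0.004 -1.   ] F [ 0.6 -0.4 -0.1] w 0.0003
turn [0.0038 0.0073 0.0008] shift [ 0.0043 -0.0027  0.0117]
```

servo_tool(
  rows=[
    [[0.004,0.007,0],[0.004,-0.003,0.005],0.0],
    [[0,0,0],[0,0,0.004],0.0],
    [[0,0,0],[0,0,0.003],0.0],
    [[0,0,0],[0,0,0.003],0.0],
  ],
)

```text
time_s: 21.95
eef_pos: [0.484, 0.2401, 0.0644]
orientation: [[-1.0, -0.009, 0.004], [-0.009, 1.0, 0.001], [-0.004, 0.001, -1.0]]
force: [-1.2, -0.3, -0.5]
width: 0.0002
```

servo_tool(
  rows=[
    [[0,0,0],[0,0,0.003],0.0],
    [[0,0,0],[0,0,0.003],0.0],
  ],
)

```text
time_s: 22.15
eef_pos: [0.4846, 0.2403, 0.059]
orientation: [[-1.0, -0.009, 0.005], [-0.009, 1.0, 0.002], [-0.005, 0.002, -1.0]]
force: [-6.7, -2.9, 37.6]
width: 0.0006
```

servo_tool(
  rows=[
    [[0,0,0],[0,0,0.003],0.0],
  ],
)

```text
time_s: 22.25
eef_pos: [0.4846, 0.2404, 0.0588]
orientation: [[-1.0, -0.009, 0.005], [-0.009, 1.0, 0.002], [-0.005, 0.002, -1.0]]
force: [-9.3, -5.5, 51.8]
width: 0.0004
```

servo_tool(
  rows=[
    [[0,0,0],[0,0,-0.01],0.0],
    [[0,0,0],[0,0,-0.03],0.0],
    [[0,0,0],[0,0,-0.03],0.0],
    [[0,0,0],[-0.04,0.039,0],0.0],
    [[0,0,0],[-0.037,0.039,0],0.0],
    [[0,0,0],[0,0,0],0.0],
  ],
)

```text
time_s: 22.85
eef_pos: [0.5579, 0.3159, 0.1345]
orientation: [[-1.0, -0.007, 0.006], [-0.007, 1.0, 0.002], [-0.006, 0.002, -1.0]]
force: [-0.1, -0.1, -0.4]
width: 0.0004
```

```bash
python3 - <<'E'
from h import *
go([.5608,.3186,.075],90.5)
E
```

```text
t 22.85 p [0.5579 0.3159 0.1345] yaw_y 90.39 z [ 0.006  0.002 -1.   ] F [-0.1 -0.1 -0.4] w 0.0004
turn [ 0.0023  0.0063 -0.0019] shift [-0.0025  0.0026  0.0595]
```

servo_tool(
  rows=[
    [[0.002,0.006,0],[-0.002,0.002,0.02],0.0],
    [[0,0,0],[0,0,0.02],0.0],
    [[0,0,0],[0,0,0.015],0.0],
    [[0,0,0],[0,0,0],0.0],
  ],
)

```text
time_s: 23.25
eef_pos: [0.5602, 0.3184, 0.0775]
orientation: [[-1.0, -0.008, 0.001], [-0.008, 1.0, 0.0], [-0.001, 0.0, -1.0]]
force: [-0.8, -1.1, 0.6]
width: 0.0001
```

```bash
python3 - <<'E'
from h import *
go([.5608,.3186,.067],90.5)
E
```

```text
t 23.25 p [0.5602 0.3184 0.0775] yaw_y 90.46 z [ 0.001  0.    -1.   ] F [-0.8 -1.1  0.6] w 0.0001
turn [ 0.0005  0.001  -0.0007] shift [-0.0006  0.0002  0.0105]
```

servo_tool(
  rows=[
    [[0,0,0],[0,0,0.005],0.0],
    [[0,0,0],[0,0,0.003],0.0],
    [[0,0,0],[0,0,0.003],0.0],
    [[0,0,0],[0,0,0.002],0.0],
  ],
)

```text
time_s: 23.65
eef_pos: [0.5607, 0.318, 0.0654]
orientation: [[-1.0, -0.007, 0.003], [-0.007, 1.0, 0.001], [-0.003, 0.001, -1.0]]
force: [0.3, -0.4, -0.1]
width: 0.0005
```

servo_tool(
  rows=[
    [[0,0,0],[0,0,0.002],0.0],
    [[0,0,0],[0,0,0.002],0.0],
  ],
)

```text
time_s: 23.85
eef_pos: [0.5612, 0.3182, 0.0618]
orientation: [[-1.0, -0.007, 0.004], [-0.007, 1.0, 0.002], [-0.004, 0.002, -1.0]]
force: [-0.5, 0.0, -0.2]
width: 0.0003
```

servo_tool(
  rows=[
    [[0,0,0],[0,0,0.002],0.0],
  ],
)

```text
time_s: 23.95
eef_pos: [0.5613, 0.3183, 0.0599]
orientation: [[-1.0, -0.007, 0.004], [-0.007, 1.0, 0.002], [-0.004, 0.002, -1.0]]
force: [0.4, -0.2, -0.1]
width: 0.0004
```

servo_tool(
  rows=[
    [[0,0,0],[0,0,0.002],0.0],
  ],
)

```text
time_s: 24.05
eef_pos: [0.5615, 0.3184, 0.0592]
orientation: [[-1.0, -0.007, 0.004], [-0.007, 1.0, 0.002], [-0.004, 0.002, -1.0]]
force: [-5.0, -2.5, 21.7]
width: 0.0006
```

servo_tool(
  rows=[
    [[0,0,0],[0,0,0.002],0.0],
    [[0,0,0],[0,0,0.002],0.0],
  ],
)

```text
time_s: 24.25
eef_pos: [0.5615, 0.3184, 0.0593]
orientation: [[-1.0, -0.007, 0.005], [-0.007, 1.0, 0.002], [-0.005, 0.002, -1.0]]
force: [-4.2, -2.4, 14.5]
width: 0.0002
```

servo_tool(
  rows=[
    [[0,0,0],[0,0,-0.01],0.0],
    [[0,0,0],[0,0,-0.03],0.0],
    [[0,0,0],[0,0,-0.04],0.0],
    [[0,0,0],[-0.04,0,-0.04],0.0],
    [[0,0,0],[-0.04,0,-0.03],0.0],
    [[0,0,0],[0,0,0],0.0],
  ],
)

```text
time_s: 24.85
eef_pos: [0.6374, 0.319, 0.2125]
orientation: [[-1.0, -0.01, 0.004], [-0.01, 1.0, 0.001], [-0.004, 0.001, -1.0]]
force: [0.7, -1.0, -0.6]
width: 0.0007
```

```bash
python3 - <<'E'
from h import *
s=st();s["m"]=optics.camera_model("wrist");np.save("w17.npy",s,allow_pickle=True)
im=optics.capture("wrist");cv2.imwrite("pics/w17.png",im)
cv2.imwrite("pics/s17.png",cv2.resize(optics.capture("side")[300:440,220:400],None,fx=4,fy=4,interpolation=cv2.INTER_CUBIC))
E
```

```text
t 24.85 p [0.6374 0.319  0.2125] yaw_y 90.56 z [ 0.004  0.001 -1.   ] F [ 0.7 -1.  -0.6] w 0.0007
```

View pics/s17.png

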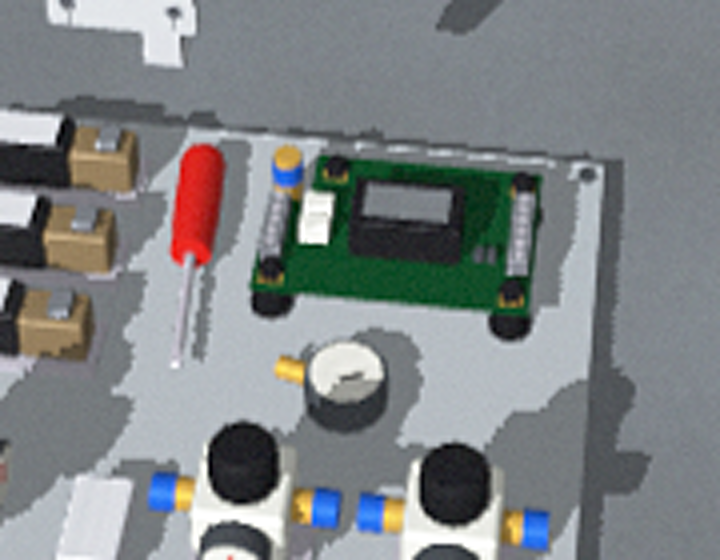

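View pics/w17.png

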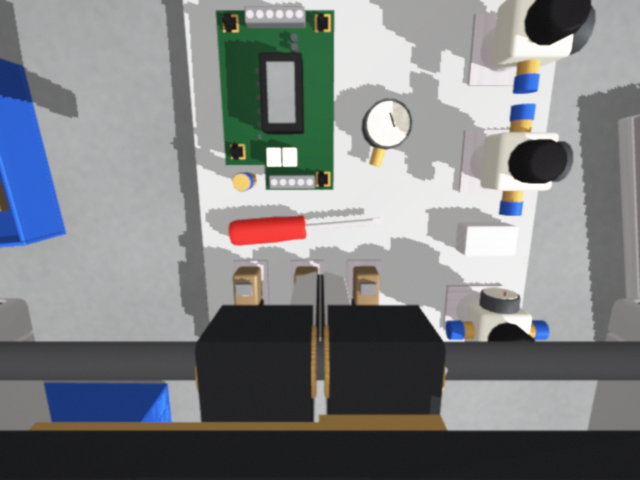

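```bash
python3 - <<'E'
from h import *
im=cv2.imread("pics/w17.png")
cv2.imwrite("pics/w17z.png",np.clip(cv2.resize(im[0:195,205:345],None,fx=3,fy=3,interpolation=cv2.INTER_CUBIC).astype(float)*1.6,0,255).astype(np.uint8))
go([.4808,.3179,.12],90.5)
E
```

```text
t 24.95 p [0.6306 0.3193 0.2079] yaw_y 90.72 z [-0.008 -0.002 -1.   ] F [-1.2 -0.  -2.3] w 0.0006
turn [-0.0016 -0.0076  0.0039] shift [0.1491 0.0006 0.089 ]
```

View pics/w17z.png

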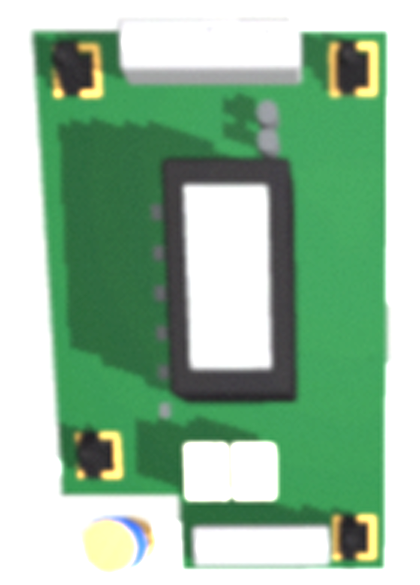

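servo_tool(
  rows=[
    [[-0.001,-0.007,0.003],[0.035,0,0.01],0.0],
    [[0,0,0],[0.04,0,0.02],0.0],
    [[0,0,0],[0.04,0,0.02],0.0],
    [[0,0,0],[0.03,0,0.025],0.0],
    [[0,0,0],[0,0,0.01],0.0],
    [[0,0,0],[0,0,0],0.0],
  ],
)

```text
time_s: 25.55
eef_pos: [0.4667, 0.314, 0.1136]
orientation: [[-1.0, -0.015, -0.017], [-0.015, 1.0, -0.009], [0.017, -0.008, -1.0]]
force: [0.4, -0.1, 0.3]
width: 0.0009
```

```bash
python3 - <<'E'
from h import *
go([.4808,.3179,.075],90.5)
E
```

```text
t 25.55 p [0.4667 0.314  0.1136] yaw_y 90.85 z [-0.017 -0.009 -1.   ] F [ 0.4 -0.1  0.3] w 0.0009
turn [-0.0083 -0.0171  0.006 ] shift [-0.0148  0.004   0.0383]
```

servo_tool(
  rows=[
    [[-0.008,-0.017,0.006],[-0.014,0.003,0.01],0.0],
    [[0,0,0],[0,0,0.013],0.0],
    [[0,0,0],[0,0,0.01],0.0],
    [[0,0,0],[0,0,0],0.0],
  ],
)

```text
time_s: 25.95
eef_pos: [0.4805, 0.3169, 0.0783]
orientation: [[-1.0, -0.008, -0.001], [-0.008, 1.0, -0.001], [0.001, -0.001, -1.0]]
force: [0.8, -0.3, -0.2]
width: 0.0008
```

```bash
python3 - <<'E'
from h import *
go([.4808,.3179,.06],90.5)
E
```

```text
t 25.95 p [0.4805 0.3169 0.0783] yaw_y 90.49 z [-0.001 -0.001 -1.   ] F [ 0.8 -0.3 -0.2] w 0.0008
turn [-0.0011 -0.0012 -0.0002] shift [-0.0003  0.001   0.0183]
```

servo_tool(
  rows=[
    [[0,0,0],[0,0.001,0.006],0.0],
    [[0,0,0],[0,0,0.004],0.0],
    [[0,0,0],[0,0,0.003],0.0],
    [[0,0,0],[0,0,0.002],0.0],
    [[0,0,0],[0,0,0.002],0.0],
  ],
)

```text
time_s: 26.45
eef_pos: [0.4811, 0.3182, 0.0607]
orientation: [[-1.0, -0.008, -0.0], [-0.008, 1.0, -0.0], [0.0, -0.0, -1.0]]
force: [-0.9, -0.4, 0.1]
width: 0.0004
```

servo_tool(
  rows=[
    [[0,0,0],[0,0,0.002],0.0],
    [[0,0,0],[0,0,0.002],0.0],
  ],
)

```text
time_s: 26.65
eef_pos: [0.4813, 0.3182, 0.059]
orientation: [[-1.0, -0.008, -0.0], [-0.008, 1.0, -0.0], [0.0, -0.0, -1.0]]
force: [-5.4, -3.2, 29.0]
width: -0.0001
```

servo_tool(
  rows=[
    [[0,0,0],[0,0,-0.01],0.0],
    [[0,0,0],[0,0,-0.03],0.0],
    [[0,0,0],[0,0,-0.04],0.0],
    [[0,0,0],[0,0,-0.04],0.0],
    [[0,0,0],[-0.03,0,-0.03],0.0],
    [[0,0,0],[-0.04,0,-0.02],0.0],
    [[0,0,0],[-0.04,0,0],0.0],
    [[0,0,0],[0,0,0],0.0],
  ],
)

```text
time_s: 27.45
eef_pos: [0.5936, 0.3199, 0.2396]
orientation: [[-1.0, -0.011, 0.003], [-0.011, 1.0, 0.001], [-0.003, 0.001, -1.0]]
force: [-0.6, -1.0, -0.2]
width: 0.0005
```

```bash
python3 - <<'E'
from h import *
st()
cv2.imwrite("pics/s18.png",optics.capture("side"));cv2.imwrite("pics/w18.png",optics.capture("wrist"))
E
```

```text
t 27.45 p [0.5936 0.3199 0.2396] yaw_y 90.66 z [ 0.003  0.001 -1.   ] F [-0.6 -1.  -0.2] w 0.0005
```

View pics/s18.png

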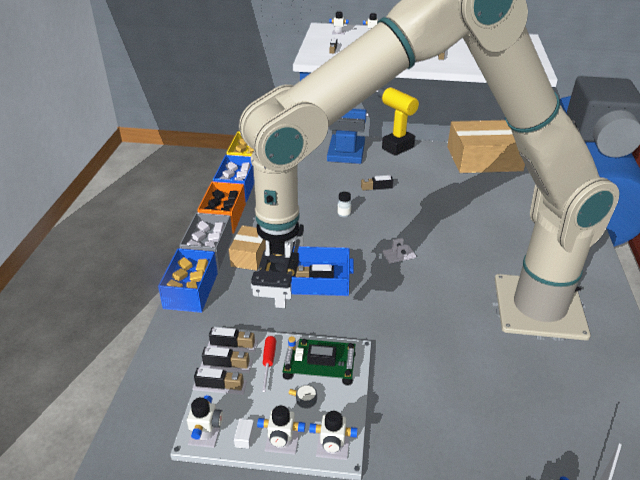

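View pics/w18.png

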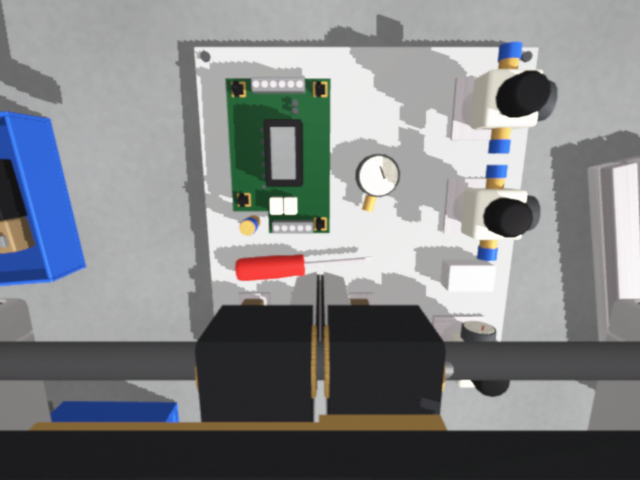

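servo_tool(
  rows=[
    [[0,0,0],[0,0,-0.01],0.0],
    [[0,0,0],[0,0,0],0.0],
    [[0,0,0],[0,0,0],0.0],
  ],
)

```text
time_s: 27.85
eef_pos: [0.5841, 0.3226, 0.2494]
orientation: [[-1.0, -0.018, -0.006], [-0.018, 1.0, 0.001], [0.006, 0.001, -1.0]]
force: [-0.9, -0.3, -0.4]
width: 0.0004
```

```bash
python3 -c "
from rig import hand_in
print(hand_in())"
```

```text
the job is handed in; nothing more can be done
None
```

The job is done and handed in at about 28 s of the 72 s allowed; the hand-in gives no verdict. The loose valve lies flat in the blue bin. The circuit board is on the four standoffs, with its cut-out corner at the brass fitting.

**Presses:** I pressed in the order a, d, b, c, then pressed a again as a check. At all four places the fingertips stopped at 45 mm above the bench, the height of the board's top when fully home.
- **Post d:** the force dropped sharply and then rose again, which I took as the click.
- **Post c:** the board was already at home height before I pressed there.
- **Posts a and b:** no separate click showed in the force readings, so there I rely on the stop height and the pictures.

**Last pictures:** the side and wrist views show all four posts standing through their holes and the board level. The bystanders in view look unmoved. I took no final top view, so the rest were not rechecked from above.

**What was off:**
- The first grip on the valve landed about 10 mm off along its length and too high, so I reopened and gripped again.
- The press at b peaked at about 52 N on the closed fingertips. That is below the 120 N wrist limit. I read the 40 N limit as covering only the arm and the gripper's body, not the fingertips.

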